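Load rock plugs on the photo stand and slide them home under the camera

ROBOT

A 7-joint arm with a two-finger parallel gripper is mounted at the origin on the work surface. World frame = base frame: x ahead of the robot, y to its left, z up, the work surface at z = 0. Lengths are in m, angles in rad, forces in N, time in s.
With the tool pointing down it reaches from about 0.35 to 0.775 m from the base axis. Payload 3.1 kg.
Tool frame: the origin (TCP) lies on the centre line of the jaws, within the pads' length; the fingertips stand 17 mm ahead of it and the grasp point (between the pads) lies 2 mm behind it; x points along the fingers, y is the direction in which the jaws open and shut, and the axes are right-handed (so a half turn about x gives the same grasp; the last joint's range is limited). The gripper opens to 85 mm and grips with 20 to 120 N. Pads are 22 mm wide; open, the fingers measure 114 mm over their backs; the gripper's body (76 mm by 85 mm) begins 54 mm behind the grasp point. The pads swing forward as they close: fully open they stand 13 mm farther back than shut.
Start: joints at [-1.32, 0.311, 0.014, 1.512, -0.004, 1.319, -0.027], TCP at [0.159, 0.527, 0.248] pointing down, gripper open.
Joint ranges: [-2.7, 2.7], [-0.3, 1.91], [-1.27, 1.3], [0.12, 2.57], [-1.44, 4.58], [0.2, 2.03], [-3.05, 3.05]. Speed limits (rad/s): [2.79, 2.79, 3.14, 3.14, 3.14, 3.14, 3.14].

INTERFACE

Orientations are given as [roll, pitch, yaw] about the fixed x, y, z axes, in that order (R = Rz(yaw) Ry(pitch) Rx(roll)).
In Python, from cell import ctrl, cams gives the robot as it stands.
- The arm moves only by the tool apply_moves, never from a script. Its argument "targets" is a list that holds one entry, the list of rows, each a list of 7 numbers: the shift along the tool's x, y, z in m, then the turn, a rotation vector about the tool's x, y, z in rad, then the finger opening in m, from 0 to 0.0854. In form: [[[x, y, z, ax, ay, az, fingers], ...]]. A call has 1 to 20 rows; each row shifts and turns the commanded pose from where the row before left it, along the tool's axes as they then stand; what a row does not reach is not made up. A row lasts 1/8 s, in which the tool goes at most 62.5 mm and 10.7 degrees, less where a joint would pass 70% of its speed; a pose out of reach is approached as far as the arm can. A call with a gripper value outside its range is refused whole. The fingers move at their own pace and stop on an object; "newtons" is the grip in N (left out, the last holds). Time passes only in rows, so rows that do not move let the fingers close. It gives the time, the measured TCP pose, the force and the opening at its end, in the units of the state.
- ctrl.get_obs(): the state, without advancing time (a new reading comes with each control period).
- cams.grab_frame(name): name is "scene" or "top" or "wrist"; returns (picture, depth): 480x640x3 uint8, blue, green, red; 480x640 float32, m along the optical axis (not along the pixel's ray), 0 where there is no reading.
- cams.camera_info(name): a dict with "K" (3x3 intrinsics, pixels), "k1" (the pictures are not rectified: a ray, as slopes to the right and down, at radius r is drawn at 1 + k1 r^2 times it, then the intrinsics apply), "origin" and "attitude" of the camera in the world. Camera axes: x right, y up, looking along -z (the intrinsics and any distortion apply to the point x, -y, -z); pixel columns grow to the right and rows downward; lengths in m; the calibration is good to about 2 mm. A picture is of the moment at which its call begins: read the wrist's pose just before it. camera_info takes no time and is no camera call; for the wrist camera it gives the pose at the moment of the call.
- ctrl.sign_off(): hands the job in, once; it reports no verdict.
The state is a dict: "t": time; "joint_pos": joint angles; "qd": joint speeds; "joint_torque": joint torques, N m; "tool_pos": TCP position; "tcp_rot": TCP orientation; "wrist_force": force on the tool from outside, world axes, zero at the start; "moment": the same for the moment, N m; "finger_gap": opening from 0.0 (shut) to 1.0 (fully open).
Only numpy, scipy, OpenCV 4.12 (cv2) and the standard library are available. Lean on these libraries where they do the work, as an engineer would, in place of code of your own. Each camera call takes 0.05 s, during which the arm holds its last target.

TASK

Get the rock core plugs ready to be photographed: lift the cover off the specimen tray, stand every plug upright in a nest of its own on the photo stand's sledge, and lay the scale block flat in its slot on the sledge. When the sledge is loaded, push it by the red plate along its rails until it clicks fully home under the camera, and put the cover back on the empty tray. Leave the other things on the bench where they are.

Things in the scene. Friction and masses are not known exactly. Their poses are not given: they have to be found in the camera images.
- cover_grip (a point): clear plastic cover of the specimen tray: upside-down box, outside 74 (x) x 207 (y) x 49 mm, walls 3 mm, 140 g, with a blue grip rib on top, 14 (x) x 70 (y) mm, 24 mm tall. The point is the rib's centre, 12 mm above the cover's top and 61 mm above its lower edge. It rests loosely on the tray's base plate, round its wall with 5 mm to spare all round; raise it 60 mm to clear the plugs.
- tray_floor (a point): grey specimen tray fixed on the bench: base plate 90 (x) x 222 (y) x 6 mm, on it a wall 58 x 191 mm outside, 3 mm thick and 12 mm tall, parted into four pockets 43 mm long in a row along y (46 mm apart; 52 mm wide in x). The point is the centre of its floor = top of the base plate, 6 mm above the bench. With the cover on, cover_grip is 61 mm above it, axes parallel.
- plug1_mid (a point): rock core plug: stone cylinder 38 mm dia x 40 mm tall, 110 g, standing upright; the point is its centre (20 mm up), z along its axis. It starts in a pocket of the specimen tray, under the cover. Two to four of the four plugs are there, in any of the pockets.
- plug2_mid (a point): rock core plug: stone cylinder 38 mm dia x 40 mm tall, 110 g, standing upright; the point is its centre (20 mm up), z along its axis. It starts in a pocket of the specimen tray, under the cover.
- plug3_mid (a point): rock core plug: stone cylinder 38 mm dia x 40 mm tall, 110 g, standing upright; the point is its centre (20 mm up), z along its axis. It starts in a pocket of the specimen tray, under the cover.
- plug4_mid (a point): rock core plug: stone cylinder 38 mm dia x 40 mm tall, 110 g, standing upright; the point is its centre (20 mm up), z along its axis. It starts in a pocket of the specimen tray, under the cover.
- scale_mid (a point): photo scale block: white plastic bar with dark and coloured patches on top, 90 (x) x 34 (y) x 26 (z) mm, 90 g; the point is its centre, x along its length. It starts lying on the bench, patches up; it may go in the slot either way round.
- nest1 (a point): nest on the sledge: square pocket 44 x 44 mm inside, between dark ribs 4 mm thick and 10 mm tall; the point is the centre of its floor (30 mm above the bench). x across the sledge, y along the rails towards the home end. It travels with the sledge. Four in a row, 48 mm apart, nest 4 farthest along; any plug may go in any nest.
- nest2 (a point): nest on the sledge: square pocket 44 x 44 mm inside, between dark ribs 4 mm thick and 10 mm tall; the point is the centre of its floor (30 mm above the bench). x across the sledge, y along the rails towards the home end. It travels with the sledge.
- nest3 (a point): nest on the sledge: square pocket 44 x 44 mm inside, between dark ribs 4 mm thick and 10 mm tall; the point is the centre of its floor (30 mm above the bench). x across the sledge, y along the rails towards the home end. It travels with the sledge.
- nest4 (a point): nest on the sledge: square pocket 44 x 44 mm inside, between dark ribs 4 mm thick and 10 mm tall; the point is the centre of its floor (30 mm above the bench). x across the sledge, y along the rails towards the home end. It travels with the sledge.
- slot (a point): slot for the scale block, across the sledge at its leading end, 72 mm beyond nest 4: 100 mm (x) by 42 mm (y) inside, between ribs 7 mm tall; the point is the centre of its floor (30 mm above the bench), axes as the nests'. The block lies in it with its length along x, patches up.
- sledge (a joint): travel of the aluminium sledge (110 x 306 mm) on its rails, in m: 0 = right out, 0.200 = home at the end stop under the camera, growing along the nests' y (to the robot's left). It stays where it is left (about 2 N of friction). From 0.185 a spring plunger resists with up to about 8 N; past 0.194 it snaps the sledge on to 0.200 and holds it there. It starts between 0 and 0.03.
- push_plate (a point): red upright push plate at the sledge's trailing end, 80 mm across (x), 8 mm thick (y), from 30 to 85 mm above the bench; the point is the centre of its top edge, axes as the nests'. Push its outer face (the side away from the nests, -y) towards +y, or pinch it from above; behind it are only the rails and an end block, all below 26 mm.
- camera_spot (a point): point on the rails' base, 12 mm above the bench, straight below the fixed camera, whose lens is 605 mm higher; axes as the nests'. The stand's fixed column (35 mm square, 780 mm tall) rises 135 mm from this point in +x and 120 mm in +y.
- mat_top (a point): green bench mat, 120 (x) x 235 (y) x 3 mm, fixed and empty: a clear place to set the cover down meanwhile; the point is the centre of its top.
- wash_bottle: loose bystander: white squeeze bottle, 60 dia x 150 mm, red cap, to the right; leave alone
- beaker: loose bystander: empty glass beaker, 70 dia x 90 mm, to the left; leave alone
- core_pot: loose bystander: wide closed white core-slice pot, 103 dia x 58 mm, to the left; leave alone
- tape: loose bystander: blue roll of tape lying flat, 84 dia x 20 mm, to the right; leave alone
- pen: loose bystander: black and green marker pen lying near the robot, 120 x 12 mm; leave alone
- spatula: loose bystander: small spatula lying near the robot, 160 mm; leave alone
Mind the look-alikes: they are no part of the job. Several things look just like the part that bears scale_mid: the one meant starts farthest to the robot's left.

How it is judged:
By the outcome, as a careful person would: the job done as asked, in the order asked, and still so for the second after the job is handed in, with the robot touching nothing.
Of plug1, plug2, plug3, plug4 only 2 to 4 are there at a start; the rules pass over those that are not, and their reading is None.
At some moment in a run one of plug1, plug2, plug3, plug4, scale, cover may be knocked a few centimetres aside while the robot is not near it.
It also fails if it takes over 210 s, if anything falls off the work surface, if the arm or the gripper's body presses on something with over 40 N, if the wrist force passes 120 N, or if a joint passes its speed limit or range.

## Working session

There is one attempt and no reset: what is moved stays moved. The work goes in short steps, Python scripts to look and compute and a tool call to move; the robot and the scene stay as the last step left them, time stands still between calls to the robot, and variables do not carry over. Pictures are saved under pics/ and viewed, and the job is handed in when it is done.

Besides the shell and the picture viewer there is one more tool, called after "Request:" as a command line: name --argument value ..., lists and objects as JSON in quotes. apply_moves: Moves the arm, as the interface text tells. Its arguments: {"type":"object","properties":{"targets":{"type":"array","items":{"type":"array","items":{"type":"array","items":{"type":"number"}}}},"newtons":{"type":"number"}},"required":["targets"]}

```bash
ls; mkdir -p pics; python3 - <<'E'
from cell import ctrl,cams
import cv2
o=ctrl.get_obs();print(o)
for n in ["scene","top","wrist"]:
    print(n,cams.camera_info(n))
    im,d=cams.grab_frame(n);cv2.imwrite(f"pics/{n}0.png",im)
    import numpy as np;np.save(f"pics/{n}0.npy",d)
E
```

```text
pics
{'t': 0.0, 'joint_pos': array([-1.31967123,  0.31173895,  0.01399553,  1.51304218, -0.00439574,
        1.31917736, -0.02720014]), 'qd': array([ 0.00222749, -0.00032709,  0.00035858,  0.00183317,  0.00149342,
       -0.00035627,  0.00035201]), 'joint_torque': array([-1.44526534e-04, -3.79918170e+01,  1.46109774e-01, -2.30593801e+01,
        1.22467699e-02,  1.36221791e-02, -3.05443564e-06]), 'tool_pos': array([0.15855697, 0.52594414, 0.24721974]), 'tcp_rot': array([-1.52743135,  1.56846116, -1.82018204]), 'wrist_force': array([0.76171127, 0.59420362, 0.74906296]), 'moment': array([ 0.0125136 , -0.06330045,  0.02067359]), 'finger_gap': 0.9981975510942821}
scene {'K': array([[441.46512865,   0.        , 318.58552852],
       [  0.        , 441.46512865, 248.14444446],
       [  0.        ,   0.        ,   1.        ]]), 'k1': -0.06870138978368417, 'origin': array([0.96451811, 0.32798086, 0.87533321]), 'attitude': array([ 0.59825206, -0.0109101 ,  2.17843859])}
top {'K': array([[606.86816415,   0.        , 316.87325916],
       [  0.        , 606.86816415, 248.30115291],
       [  0.        ,   0.        ,   1.        ]]), 'k1': -0.024570424574344756, 'origin': array([0.40859705, 0.03638864, 1.40436204]), 'attitude': array([ 0.0897039 , -0.01415756, -1.5694707 ])}
wrist {'K': array([[405.99980704,   0.        , 321.58911038],
       [  0.        , 405.99980704, 244.2133097 ],
       [  0.        ,   0.        ,   1.        ]]), 'k1': -0.0010602880743305, 'origin': array([0.085503  , 0.54875986, 0.37342258]), 'attitude': array([-0.30347603,  0.00270913,  1.27951731])}
```

View pics/scene0.png

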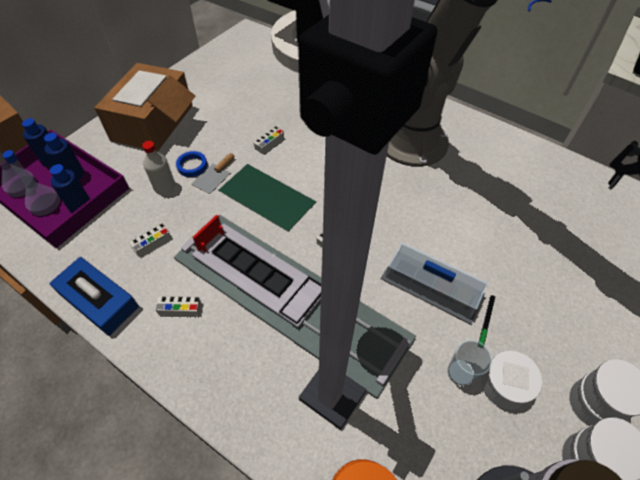

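View pics/top0.png

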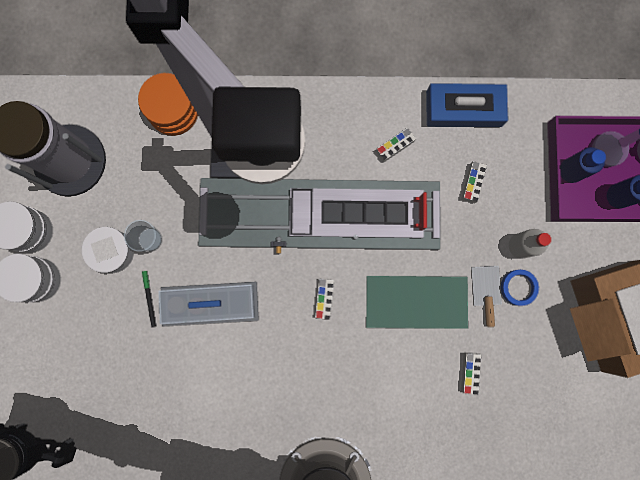

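View pics/wrist0.png

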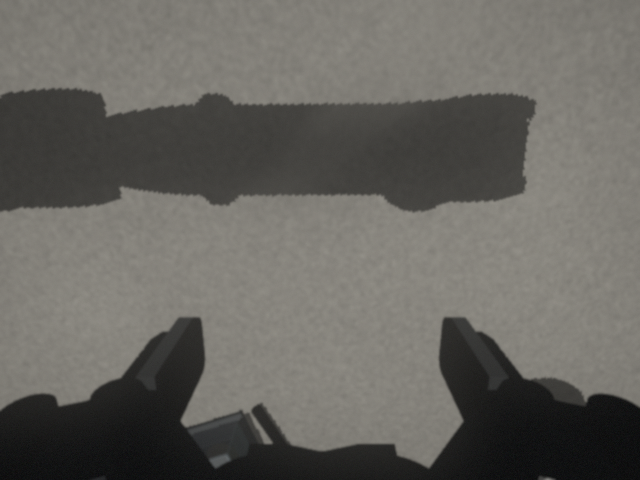

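```bash
cat > h.py <<'E'
import numpy as np,cv2
from scipy.spatial.transform import Rotation as R
from cell import ctrl,cams
def rot(a): return R.from_euler('xyz',a).as_matrix()
def rays(info,u,v):
    u=np.atleast_1d(np.asarray(u,float));v=np.atleast_1d(np.asarray(v,float))
    p=np.stack([u,v],-1).reshape(-1,1,2)
    q=cv2.undistortPoints(p,info['K'],np.array([info['k1'],0,0,0,0.]))[:,0]
    return np.stack([q[:,0],-q[:,1],-np.ones(len(q))],-1)
def world(info,d):
    vv,uu=np.mgrid[0:480,0:640]
    r=rays(info,uu.ravel(),vv.ravel())*d.reshape(-1,1)
    return (r@rot(info['attitude']).T+info['origin']).reshape(480,640,3)
def atz(info,u,v,z):
    r=rays(info,u,v)@rot(info['attitude']).T
    o=info['origin'];return o+r*((z-o[2])/r[:,2:3])
def proj(info,P):
    c=(np.atleast_2d(P)-info['origin'])@rot(info['attitude'])
    x=c[:,0]/-c[:,2];y=-c[:,1]/-c[:,2];s=1+info['k1']*(x*x+y*y)
    K=info['K'];return np.stack([K[0,0]*x*s+K[0,2],K[1,1]*y*s+K[1,2]],-1)
def pose():
    o=ctrl.get_obs();return o['tool_pos'],rot(o['tcp_rot'])
E
python3 - <<'E'
from h import *
i=cams.camera_info('top');d=np.load('pics/top0.npy');W=world(i,d)
for u,v in [(256,125),(256,93),(218,160),(160,20),(190,50),(218,213),(205,304),(205,290),(162,288),(256,286),(422,210),(422,195),(302,212),(330,212),(400,212),(417,303),(323,300),(277,247),(320,190),(210,185),(265,165),(240,165),(282,300),(345,350),(104,250),(140,237)]:
    print(u,v,W[v,u].round(3))
E
```

```text
256 125 [0.607 0.095 0.739]
256 93 [0.643 0.096 0.741]
218 160 [0.737 0.246 0.025]
160 20 [0.726 0.205 0.746]
190 50 [0.698 0.173 0.731]
218 213 [0.615 0.245 0.014]
205 304 [0.406 0.26  0.082]
205 290 [0.437 0.266 0.051]
162 288 [0.442 0.372 0.006]
256 286 [0.447 0.157 0.007]
422 210 [ 0.614 -0.216  0.075]
422 195 [ 0.648 -0.216  0.074]
302 212 [0.616 0.051 0.03 ]
330 212 [ 0.615 -0.013  0.033]
400 212 [ 0.616 -0.173  0.033]
417 303 [ 0.409 -0.214  0.006]
323 300 [0.415 0.003 0.027]
277 247 [0.535 0.107 0.035]
320 190 [0.667 0.01  0.028]
210 185 [0.68  0.265 0.014]
265 165 [0.587 0.093 0.626]
240 165 [0.583 0.124 0.644]
282 300 [ 0.415  0.097 -0.001]
345 350 [ 0.301 -0.048 -0.003]
104 250 [0.525 0.491 0.056]
140 237 [0.56  0.426 0.005]
```

```bash
python3 - <<'E'
import cv2
im=cv2.imread('pics/top0.png')
cv2.imwrite('pics/z1.png',cv2.resize(im[165:265,190:450],None,fx=3,fy=3,interpolation=cv2.INTER_CUBIC))
cv2.imwrite('pics/z2.png',cv2.resize(im[260:350,130:350],None,fx=3.5,fy=3.5,interpolation=cv2.INTER_CUBIC))
im=cv2.imread('pics/scene0.png')
cv2.imwrite('pics/z3.png',cv2.resize(im[190:400,160:500],None,fx=2.3,fy=2.3,interpolation=cv2.INTER_CUBIC))
E
```

```text
(no output)
```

View pics/z1.png

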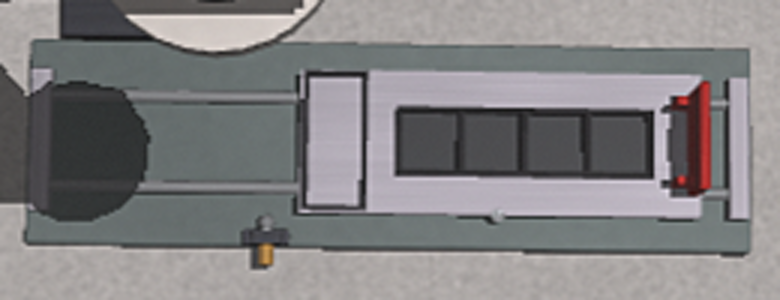

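View pics/z2.png

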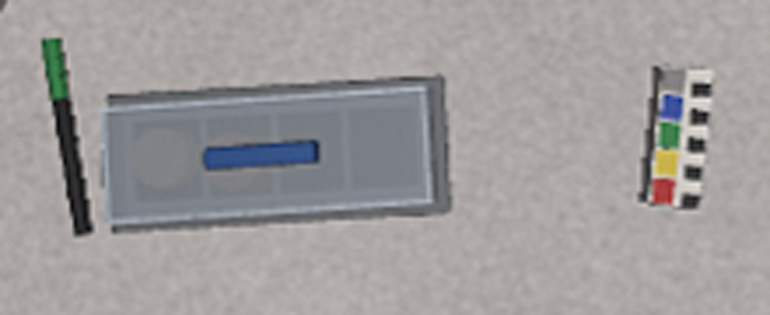

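View pics/z3.png

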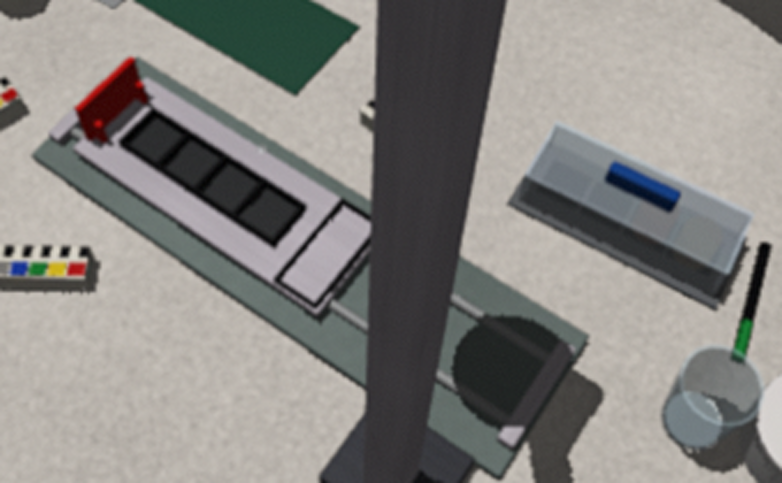

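```bash
python3 - <<'E'
from h import *
i=cams.camera_info('top')
def z1(p,z):
    p=np.array(p,float);return atz(i,190+(p[:,0]+.5)/3-.5,165+(p[:,1]+.5)/3-.5,z).round(4)
def z2(p,z):
    p=np.array(p,float);return atz(i,130+(p[:,0]+.5)/3.5-.5,260+(p[:,1]+.5)/3.5-.5,z).round(4)
print('nests',z1([(396,107),(653,112),(652,178),(395,175)],.04))
print('slot',z1([(306,73),(367,73),(363,209),(301,207)],.037))
print('plate top',z1([(709,83),(697,193)],.085))
print('base',z1([(32,40),(748,49),(748,254),(25,242)],.012))
print('rib',z2([(204,149),(316,142),(318,160),(206,168)],.079))
print('cover',z2([(104,108),(427,87),(434,202),(111,221)],.055))
print('tray',z2([(107,96),(443,76),(449,211),(112,231)],.006))
print('scale',z2([(656,67),(713,70),(699,208),(641,203)],.026))
s=cams.camera_info('scene');d=np.load('pics/scene0.npy');W=world(s,d)
for u,v in [(335,395),(302,400),(360,400),(350,200),(370,90),(310,100),(430,50),(370,150),(330,110),(380,350),(350,5),(390,5),(330,5),(408,5)]: print(u,v,W[v,u].round(3))
d=np.load('pics/top0.npy');W=world(i,d)
m=(W[...,2]>.55)&(W[...,0]<.72)&(W[...,0]>.4)&(d>0);P=W[m];print(P.min(0),P.max(0))
mat=(370,279),(466,279),(466,326),(368,325)
print('mat',atz(i,[367,467,468,367],[276,277,328,327],.003))
E
```

```text
nests [[ 0.6409  0.0065  0.04  ]
 [ 0.6379 -0.1889  0.04  ]
 [ 0.5873 -0.1875  0.04  ]
 [ 0.589   0.0072  0.04  ]]
slot [[0.6673 0.0749 0.037 ]
 [0.6675 0.0285 0.037 ]
 [0.5634 0.0313 0.037 ]
 [0.5648 0.0781 0.037 ]]
plate top [[ 0.6521 -0.2231  0.085 ]
 [ 0.5705 -0.213   0.085 ]]
base [[ 0.6972  0.288   0.012 ]
 [ 0.6925 -0.2684  0.012 ]
 [ 0.5322 -0.2656  0.012 ]
 [ 0.54    0.2904  0.012 ]]
rib [[0.4095 0.2977 0.079 ]
 [0.414  0.2283 0.079 ]
 [0.4029 0.2269 0.079 ]
 [0.3978 0.2962 0.079 ]]
cover [[0.4353 0.3662 0.055 ]
 [0.449  0.162  0.055 ]
 [0.3765 0.1569 0.055 ]
 [0.3642 0.3601 0.055 ]]
tray [[0.4441 0.3764 0.006 ]
 [0.4577 0.1562 0.006 ]
 [0.3695 0.1514 0.006 ]
 [0.3561 0.3711 0.006 ]]
scale [[ 0.4631  0.0165  0.026 ]
 [ 0.4612 -0.0205  0.026 ]
 [ 0.3722 -0.0114  0.026 ]
 [ 0.3754  0.0261  0.026 ]]
335 395 [0.765 0.234 0.104]
302 400 [0.787 0.177 0.02 ]
360 400 [0.72  0.268 0.008]
350 200 [0.77  0.225 0.62 ]
370 90 [0.783 0.237 0.731]
310 100 [0.801 0.211 0.724]
430 50 [0.732 0.247 0.733]
370 150 [0.782 0.242 0.689]
330 110 [0.802 0.224 0.724]
380 350 [0.611 0.248 0.011]
350 5 [0.769 0.213 0.764]
390 5 [0.767 0.234 0.769]
330 5 [0.769 0.201 0.76 ]
408 5 [0.744 0.234 0.76 ]
[0.5615004  0.04236499 0.62118908] [0.71998508 0.20581741 0.74211054]
mat [[ 0.47067228 -0.09929774  0.003     ]
 [ 0.46871876 -0.33179868  0.003     ]
 [ 0.3512061  -0.33178542  0.003     ]
 [ 0.35356104 -0.09862693  0.003     ]]
```

```bash
cat >> h.py <<'E'
def plan(goal,yaw,f,step=None,maxs=0.06,maxa=0.17):
    """single straight move: print tool-frame delta from present to pose; tool x down, tool y along world dir at angle yaw"""
    p,M=pose()
    x=np.array([0,0,-1.]);y=np.array([np.cos(yaw),np.sin(yaw),0]);
    if y@M[:,1]<0: y=-y
    G=np.stack([x,y,np.cross(x,y)],1)
    dv=R.from_matrix(M.T@G).as_rotvec();dp=M.T@(np.array(goal)-p)
    print('now',p.round(4),'ydir',np.degrees(np.arctan2(M[1,1],M[0,1])).round(2),'dp tool',dp.round(4),'dist',np.linalg.norm(dp).round(3),'turn',dv.round(4),'rows>=',int(np.ceil(max(np.linalg.norm(dp)/maxs,np.linalg.norm(dv)/maxa))))
    print('after-turn frame dp',(G.T@(np.array(goal)-p)).round(4))
E
python3 - <<'E'
from h import *
p,M=pose();print(p,M.round(4))
plan([.4065,.2628,.2],0.065,0)
E
```

```text
[0.1585648  0.5261058  0.24745414] [[-5.000e-04  2.886e-01  9.575e-01]
 [-1.800e-03  9.575e-01 -2.886e-01]
 [-1.000e+00 -1.800e-03  1.000e-04]]
now [0.1586 0.5261 0.2475] ydir 73.23 dp tool [ 0.0478 -0.1805  0.3134] dist 0.365 turn [1.2131e+00 1.2000e-03 1.5000e-03] rows>= 8
after-turn frame dp [0.0475 0.2303 0.2789]
```

Request:
apply_moves --targets '[[[0.0125, 0, 0, 0.1733, 0, 0, 0.0854], [0.0125, 0, 0, 0.1733, 0, 0, 0.0854], [0.0125, 0, 0, 0.1733, 0, 0, 0.0854], [0.0125, 0, 0, 0.1733, 0, 0, 0.0854], [0.0125, 0, 0, 0.1733, 0, 0, 0.0854], [0.0125, 0, 0, 0.1733, 0, 0, 0.0854], [0.0125, 0, 0, 0.1733, 0, 0, 0.0854], [0, 0.0329, 0.0398, 0, 0, 0, 0.0854], [0, 0.0329, 0.0398, 0, 0, 0, 0.0854], [0, 0.0329, 0.0398, 0, 0, 0, 0.0854], [0, 0.0329, 0.0398, 0, 0, 0, 0.0854], [0, 0.0329, 0.0398, 0, 0, 0, 0.0854], [0, 0.0329, 0.0398, 0, 0, 0, 0.0854], [0, 0.0329, 0.0398, 0, 0, 0, 0.0854], [0, 0, 0, 0, 0, 0, 0.0854], [0, 0, 0, 0, 0, 0, 0.0854]]]' --newtons 50

```text
t: 2.15
tool_pos: [0.4061, 0.2638, 0.1605]
tcp_rot: [-1.825, 1.57, 2.952]
wrist_force: [0.3, 0.1, 0.2]
finger_gap: 1.001
```

```bash
cat > snap.py <<'E'
from h import *
import sys
n=sys.argv[1];tag=sys.argv[2]
i=cams.camera_info(n);im,d=cams.grab_frame(n)
cv2.imwrite(f'pics/{tag}.png',im);np.savez(f'pics/{tag}.npz',d=d,**i)
print('t',ctrl.get_obs()['t'])
E
cat >> h.py <<'E'
def load(tag):
    z=np.load(f'pics/{tag}.npz');return {k:z[k] for k in ['K','k1','origin','attitude']},z['d']
E
python3 snap.py wrist w1; python3 - <<'E'
from h import *
plan([.4065,.2628,.16],0.065,0);print(ctrl.get_obs()['joint_pos'])
E
```

```text
t 2.2
now [0.4056 0.2646 0.1605] ydir 3.83 dp tool [0.0005 0.0008 0.0018] dist 0.002 turn [ 0.0018 -0.0004  0.0012] rows>= 1
after-turn frame dp [0.0005 0.0008 0.0018]
[-0.94928017  0.25844603  0.40529341  1.83157286 -0.1158205   1.07539164
 -0.43394606]
```

View pics/w1.png

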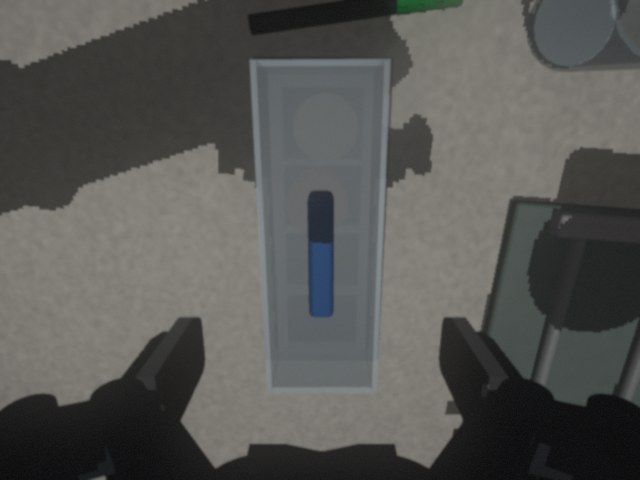

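```bash
python3 - <<'E'
from h import *
i,d=load('w1')
q=atz(i,[309,332,332,309],[192,192,317,317],.079);print(q.round(4),q.mean(0).round(4))
im=cv2.imread('pics/w1.png').astype(int)
m=((im[...,0]-im[...,2])>35).astype(np.uint8);n,l,s,c=cv2.connectedComponentsWithStats(m);print(s,c)
q=atz(i,[250,391,378,270],[60,60,390,390],.055);print(q.round(4),q.mean(0).round(4))
q=q.mean(0);q[2]=.076
plan(q,0.065,0)
E
```

```text
[[0.397  0.3032 0.079 ]
 [0.4088 0.304  0.079 ]
 [0.4141 0.2327 0.079 ]
 [0.4011 0.2318 0.079 ]] [0.4052 0.268  0.079 ]
[[     0      0    640    480 305545]
 [   309    242     24     75   1655]] [[319.49387161 239.28861215]
 [320.63141994 278.52628399]]
[[0.3617 0.3664 0.055 ]
 [0.4354 0.3713 0.055 ]
 [0.4505 0.1678 0.055 ]
 [0.3779 0.1629 0.055 ]] [0.4064 0.2671 0.055 ]
now [0.4056 0.2646 0.1605] ydir 3.83 dp tool [ 0.0845  0.0011 -0.0024] dist 0.085 turn [ 0.0018 -0.0004  0.0012] rows>= 2
after-turn frame dp [ 0.0845  0.001  -0.0025]
```

Request:
apply_moves --targets '[[[0.03, 0.001, -0.001, 0, 0, 0, 0.05], [0.03, 0, 0, 0, 0, 0, 0.05], [0.0245, 0, 0, 0, 0, 0, 0.05], [0, 0, 0, 0, 0, 0, 0.05], [0, 0, 0, 0, 0, 0, 0.0], [0, 0, 0, 0, 0, 0, 0.0], [0, 0, 0, 0, 0, 0, 0.0], [0, 0, 0, 0, 0, 0, 0.0], [0, 0, 0, 0, 0, 0, 0.0]]]' --newtons 50

```text
t: 3.32
tool_pos: [0.4084, 0.2656, 0.0777]
tcp_rot: [2.384, 1.568, 0.878]
wrist_force: [-1.9, 0.2, 7.1]
finger_gap: 0.15
```

```bash
python3 snap.py wrist w2; python3 snap.py top t2; python3 - <<'E'
from h import *
o=ctrl.get_obs();print(o['tool_pos'],o['wrist_force'],o['finger_gap']*.0854)
plan([.411,-.215,.2],0,0)
im=cv2.imread('pics/t2.png');cv2.imwrite('pics/t2z.png',cv2.resize(im[230:360,110:270],None,fx=4.5,fy=4.5,interpolation=cv2.INTER_CUBIC))
E
```

```text
t 3.375
t 3.425
[0.40838546 0.26559546 0.07767288] [-1.16664015 -0.08592507  6.92296512] 0.012912173215285986
now [0.4084 0.2656 0.0777] ydir 3.73 dp tool [-0.1234 -0.0284  0.4795] dist 0.496 turn [ 0.0651 -0.0022 -0.002 ] rows>= 9
after-turn frame dp [-0.1223  0.0026  0.4806]
```

View pics/w2.png

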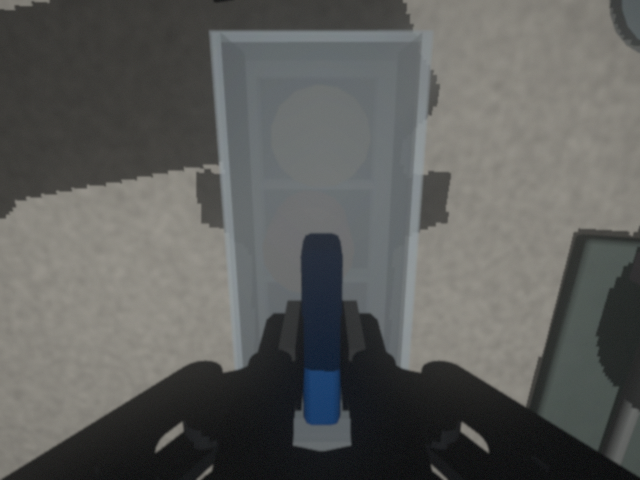

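View pics/t2z.png

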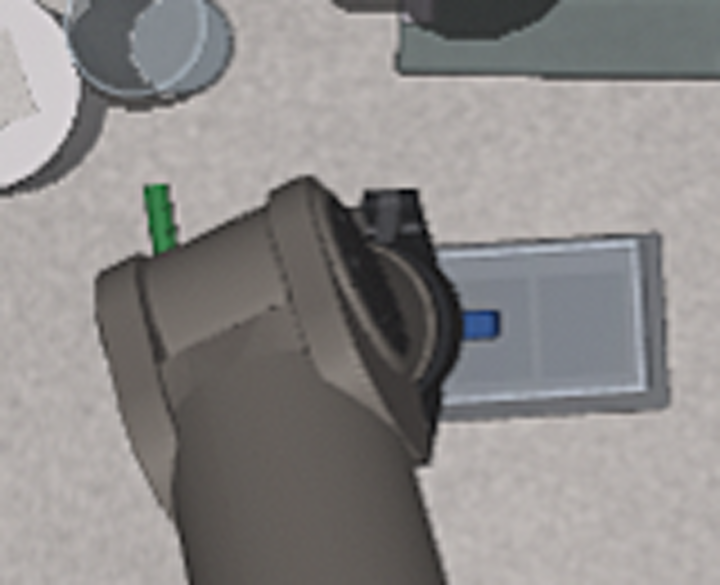

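Request:
apply_moves --targets '[[[-0.01, 0, 0, 0, 0, 0, 0], [-0.025, 0, 0, 0, 0, 0, 0], [-0.03, 0, 0, 0, 0, 0, 0], [-0.03, 0, 0, 0, 0, 0, 0], [-0.027, 0, 0, 0.065, 0, 0, 0], [0, 0.0003, 0.02, 0, 0, 0, 0], [0, 0.0003, 0.045, 0, 0, 0, 0], [0, 0.0003, 0.05, 0, 0, 0, 0], [0, 0.0003, 0.05, 0, 0, 0, 0], [0, 0.0003, 0.05, 0, 0, 0, 0], [0, 0.0003, 0.05, 0, 0, 0, 0], [0, 0.0002, 0.05, 0, 0, 0, 0], [0, 0.0002, 0.05, 0, 0, 0, 0], [0, 0.0002, 0.05, 0, 0, 0, 0], [0, 0, 0.04, 0, 0, 0, 0], [0, 0, 0.0256, 0, 0, 0, 0], [0, 0, 0, 0, 0, 0, 0], [0, 0, 0, 0, 0, 0, 0]]]'

```text
t: 5.68
tool_pos: [0.4087, -0.2151, 0.1973]
tcp_rot: [-2.263, 1.568, 2.449]
wrist_force: [0.3, 0.2, -1.5]
finger_gap: 0.147
```

```bash
python3 snap.py wrist w3; python3 snap.py top t3; python3 - <<'E'
from h import *
o=ctrl.get_obs();print(o['joint_pos'],o['wrist_force'],o['finger_gap']*.0854)
plan([.411,-.215,.075],0,0)
E
```

```text
t 5.725
t 5.775
[-0.27602004  0.21660037  0.8494432   1.84226104 -0.17751342  1.16265478
  0.63520112] [-0.41846221  0.18739582 -1.10143393] 0.012825652414298306
now [ 0.4095 -0.2145  0.1977] ydir 0.12 dp tool [0.1227 0.0016 0.0007] dist 0.123 turn [ 0.0021 -0.0016  0.0012] rows>= 3
after-turn frame dp [0.1227 0.0015 0.0005]
```

View pics/w3.png

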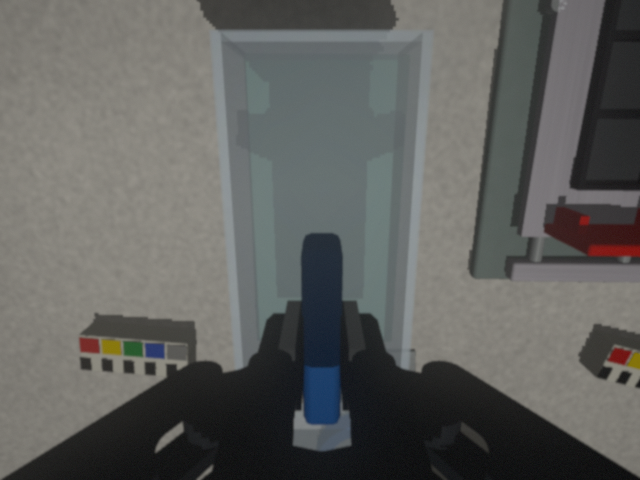

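View pics/t3.png

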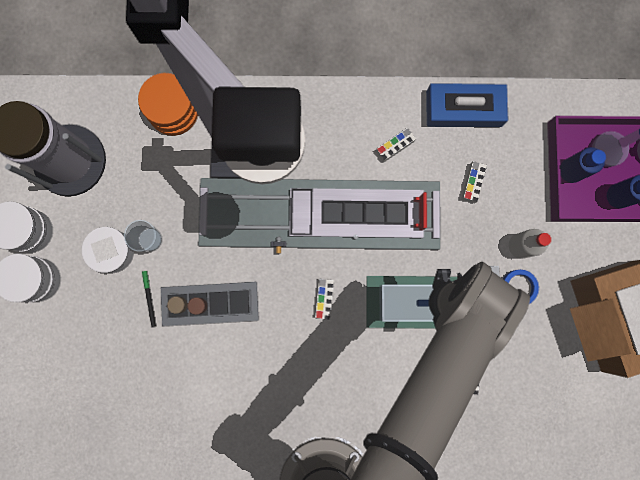

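Request:
apply_moves --targets '[[[0.04, 0.001, 0, 0, 0, 0, 0], [0.04, 0, 0, 0, 0, 0, 0], [0.025, 0, 0, 0, 0, 0, 0], [0.01, 0, 0, 0, 0, 0, 0], [0.006, 0, 0, 0, 0, 0, 0], [0, 0, 0, 0, 0, 0, 0], [0, 0, 0, 0, 0, 0, 0.0]]]'

```text
t: 6.65
tool_pos: [0.4117, -0.2163, 0.0782]
tcp_rot: [1.312, 1.569, -0.259]
wrist_force: [-0.3, 0.2, -1.1]
finger_gap: 0.154
```

```bash
python3 - <<'E'
from h import *
o=ctrl.get_obs();print(o['tool_pos'],o['wrist_force'],o['finger_gap']*.0854)
plan([.409,.2,.19],0.065,0)
E
```

```text
[ 0.41169711 -0.21629374  0.07815681] [-0.2744284   0.18245654 -1.10100603] 0.013173822156535776
now [ 0.4117 -0.2163  0.0782] ydir 0.01 dp tool [-0.1121 -0.0024 -0.4162] dist 0.431 turn [-0.0648  0.0006 -0.0019] rows>= 8
after-turn frame dp [-0.1118  0.0243 -0.4156]
```

Request:
apply_moves --targets '[[[0.003, 0, 0, 0, 0, 0, 0], [0.0015, 0, 0, 0, 0, 0, 0], [0, 0, 0, 0, 0, 0, 0], [0, 0, 0, 0, 0, 0, 0.05], [0, 0, 0, 0, 0, 0, 0.06], [0, 0, 0, 0, 0, 0, 0.06], [-0.02, 0, 0, 0, 0, 0, 0.0854], [-0.04, 0, 0, 0, 0, 0, 0.0854], [-0.04, 0, 0, 0, 0, 0, 0.0854], [-0.015, 0.0003, -0.03, -0.0648, 0, 0, 0.0854], [0, 0.003, -0.05, 0, 0, 0, 0.0854], [0, 0.003, -0.05, 0, 0, 0, 0.0854], [0, 0.003, -0.05, 0, 0, 0, 0.0854], [0, 0.003, -0.05, 0, 0, 0, 0.0854], [0, 0.003, -0.05, 0, 0, 0, 0.0854], [0, 0.003, -0.05, 0, 0, 0, 0.0854], [0, 0.003, -0.05, 0, 0, 0, 0.0854], [0, 0.003, -0.0356, 0, 0, 0, 0.0854], [0, 0, 0, 0, 0, 0, 0.0854], [0, 0, 0, 0, 0, 0, 0.0854]]]'

```text
t: 9.15
tool_pos: [0.4102, 0.1992, 0.1875]
tcp_rot: [-0.387, 1.569, -1.894]
wrist_force: [0.3, -1.2, -0.7]
finger_gap: 1.0
```

```bash
python3 snap.py wrist w4; python3 snap.py top t4;python3 - <<'E'
from h import *
o=ctrl.get_obs();print(o['tool_pos'],o['wrist_force'],o['finger_gap']*.0854)
im=cv2.imread('pics/t4.png');cv2.imwrite('pics/t4z.png',cv2.resize(im[170:340,140:480],None,fx=2.3,fy=2.3,interpolation=cv2.INTER_CUBIC))
E
```

```text
t 9.2
t 9.25
[0.41045771 0.19868388 0.187731  ] [-0.38513357 -0.83896557  0.42465865] 0.08550174236388361
```

View pics/w4.png

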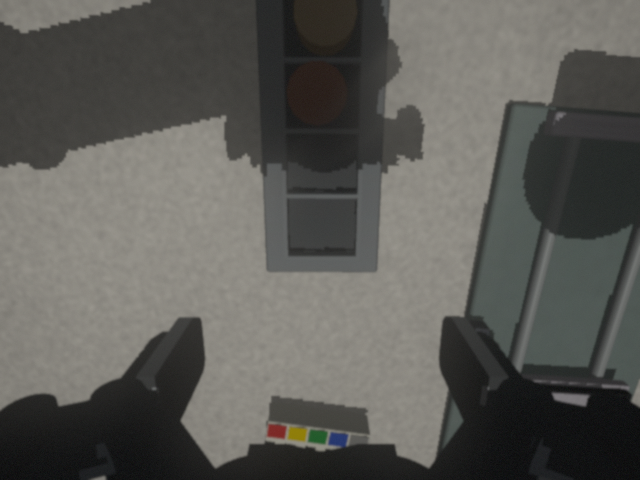

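View pics/t4z.png

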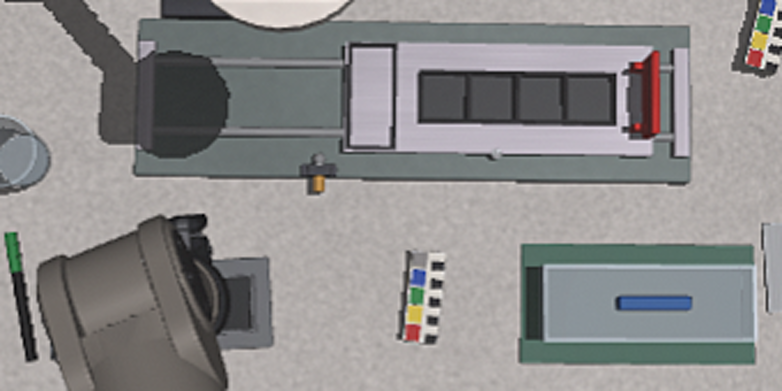

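```bash
python3 - <<'E'
from h import *
for tag in ['w4','t3']:
    i,d=load(tag);W=world(i,d)
    m=(W[...,2]>.036)&(W[...,2]<.06)&(abs(W[...,0]-.40)<.045)&(W[...,1]>.15)&(W[...,1]<.375)&(d>0)
    n,l,s,c=cv2.connectedComponentsWithStats(m.astype(np.uint8))
    for k in range(1,n):
        if s[k,4]>60:
            P=W[l==k];vs,us=np.nonzero(l==k)
            (cx,cy),r=cv2.minEnclosingCircle(np.stack([us,vs],1).astype(np.float32))
            print(tag,s[k],'z',np.median(P[:,2]).round(4),'mean',P.mean(0).round(4),'ext',np.ptp(P,axis=0).round(4),'circ',cx,cy,r,atz(i,cx,cy,.046).round(4), 'centroid',atz(i,c[k][0],c[k][1],.046).round(4))
    print(tag,'tray', )
i,d=load('w4')
print(atz(i,[266,378,],[271,271],.006).round(4))
E
```

```text
w4 [ 293    0   65   50 2624] z 0.0465 mean [0.4035 0.3294 0.0462] ext [0.0375 0.026  0.0134] circ 324.7415466308594 15.234100341796875 33.877113342285156 [[0.4034 0.3326 0.046 ]] centroid [[0.4035 0.3295 0.046 ]]
w4 [ 286   61   62   65 3062] z 0.0465 mean [0.4012 0.2896 0.0465] ext [0.0377 0.0374 0.005 ] circ 316.6805114746094 92.67339324951172 32.370357513427734 [[0.4013 0.2898 0.046 ]] centroid [[0.4011 0.2897 0.046 ]]
w4 tray
t3 [168 297  18  17 242] z 0.0461 mean [0.4038 0.3303 0.0463] ext [0.0356 0.0373 0.0174] circ 176.2820587158203 304.8589782714844 8.91404914855957 [[0.4036 0.33   0.046 ]] centroid [[0.4038 0.3304 0.046 ]]
t3 [188 298  17  17 227] z 0.0467 mean [0.4014 0.2856 0.0466] ext [0.0356 0.0346 0.0211] circ 196.23077392578125 306.0 8.470372200012207 [[0.4012 0.2856 0.046 ]] centroid [[0.4014 0.2858 0.046 ]]
t3 tray
[[0.368  0.1536 0.006 ]
 [0.4586 0.1596 0.006 ]]
```

```bash
python3 - <<'E'
from h import *
i,d=load('w1')
p=np.array([.4056,.2646,.1605]);a=-(0)
# camera pose in tool frame using start readings
o=ctrl.get_obs();ii=cams.camera_info('wrist');P,M=pose()
C=rot(ii['attitude']);print('cam in tool',(M.T@(ii['origin']-P)).round(4));print((M.T@C).round(4))
for x in (-.01,.004,.017):
  for z in (-.011,.011):
    q=P+M@np.array([x,.0427,z]);q2=P+M@np.array([x,-.0427,z])
    print(x,z,proj(ii,np.array([q,q2])).round(1).tolist())
im=cv2.imread('pics/w4.png');cv2.imwrite('pics/w4z.png',cv2.resize(cv2.convertScaleAbs(im[300:480,160:480],alpha=2.5),None,fx=2.4,fy=2.4))
for (v,u) in [(325,190),(325,455),(340,195),(370,170)]: print(u,v,(M.T@(world(*load('w4'))[v,u]-P)).round(4))
E
```

```text
cam in tool [-1.261e-01  1.000e-04 -7.690e-02]
[[ 6.000e-04  2.995e-01 -9.541e-01]
 [ 1.000e+00 -1.500e-03  2.000e-04]
 [-1.400e-03 -9.541e-01 -2.995e-01]]
-0.01 -0.011 [[454.0, 331.8], [188.4, 331.3]]
-0.01 0.011 [[447.5, 389.7], [194.7, 389.3]]
0.004 -0.011 [[441.7, 311.8], [200.7, 311.4]]
0.004 0.011 [[436.4, 365.5], [206.0, 365.1]]
0.017 -0.011 [[432.2, 296.3], [210.4, 296.0]]
0.017 0.011 [[427.7, 346.5], [214.8, 346.2]]
190 325 [-0.0053 -0.0438 -0.0113]
455 325 [-0.0062  0.0439 -0.0121]
195 340 [-0.0054 -0.0426 -0.0057]
170 370 [-0.0281 -0.0425 -0.0097]
```

View pics/w4z.png

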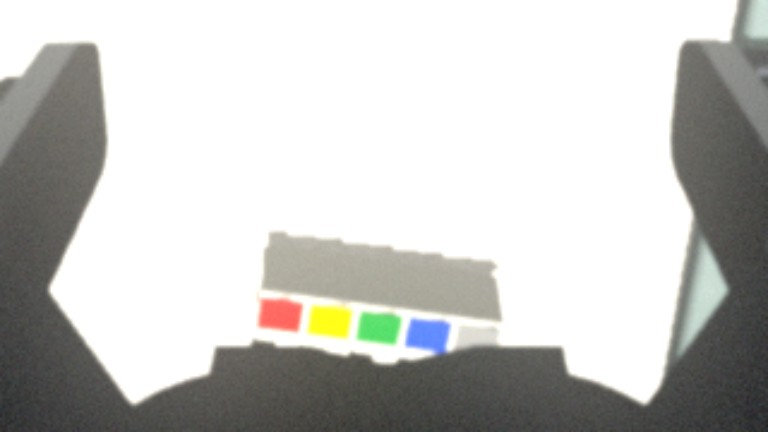

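```bash
python3 - <<'E'
from h import *
plan([.4036,.3315,.040],0.065,0)
E
```

```text
now [0.4105 0.1987 0.1877] ydir 3.55 dp tool [ 0.1477  0.0014 -0.1331] dist 0.199 turn [-0.003   0.0006  0.0002] rows>= 4
after-turn frame dp [ 0.1477  0.0018 -0.133 ]
```

Request:
apply_moves --targets '[[[0.02, 0.0018, -0.033, -0.003, 0, 0, 0.0854], [0.02, 0, -0.04, 0, 0, 0, 0.0854], [0.03, 0, -0.04, 0, 0, 0, 0.0854], [0.03, 0, -0.02, 0, 0, 0, 0.0854], [0, 0, 0, 0, 0, 0, 0.0854], [0.025, 0, 0, 0, 0, 0, 0.07], [0.0227, 0, 0, 0, 0, 0, 0.07], [0, 0, 0, 0, 0, 0, 0.07]]]'

```text
t: 10.25
tool_pos: [0.4034, 0.3305, 0.0401]
tcp_rot: [-0.522, 1.568, -2.028]
wrist_force: [0.2, -0.5, -0.7]
finger_gap: 0.824
```

```bash
python3 snap.py wrist w5; python3 - <<'E'
from h import *
plan([.4036,.3315,.040],0.065,0)
E
```

```text
t 10.3
now [0.4042 0.3315 0.0411] ydir 3.72 dp tool [ 0.0011 -0.0006 -0.    ] dist 0.001 turn [-0.      0.0005 -0.0007] rows>= 1
after-turn frame dp [ 0.0011 -0.0006 -0.    ]
```

View pics/w5.png

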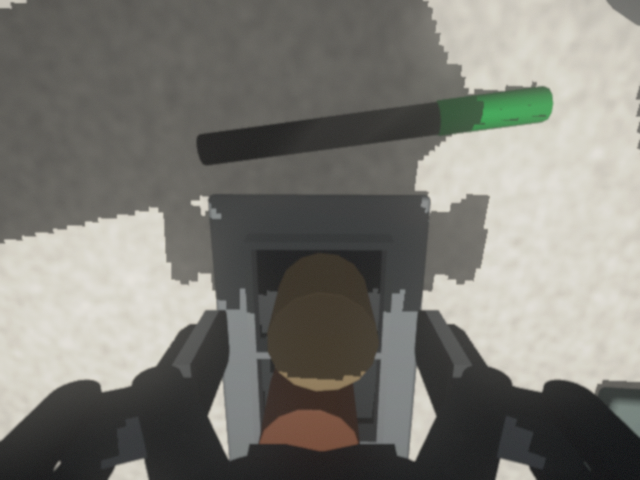

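Request:
apply_moves --targets '[[[0, 0, 0, 0, 0, 0, 0], [0, 0, 0, 0, 0, 0, 0], [0, 0, 0, 0, 0, 0, 0], [0, 0, 0, 0, 0, 0, 0], [-0.01, 0, 0, 0, 0, 0, 0], [-0.03, 0, 0, 0, 0, 0, 0], [-0.04, 0, 0, 0, 0, 0, 0], [-0.04, 0, 0, 0, 0, 0, 0], [-0.01, 0, 0, 0.0765, 0, 0, 0], [0, 0, 0, 0, 0, 0, 0]]]' --newtons 50

```text
t: 11.55
tool_pos: [0.4035, 0.3336, 0.1714]
tcp_rot: [2.432, 1.568, 0.853]
wrist_force: [-1.0, -0.4, -0.8]
finger_gap: 0.422
```

```bash
python3 - <<'E'
from h import *
print(ctrl.get_obs()['finger_gap']*.0854,ctrl.get_obs()['wrist_force'])
plan([.612,-.17,.170],-0.0115,0)
E
```

```text
0.036007237039883115 [-1.00806874 -0.35926536 -0.75314984]
now [0.4035 0.3336 0.1714] ydir -0.44 dp tool [0.0008 0.2124 0.502 ] dist 0.545 turn [ 0.0038 -0.0018 -0.0016] rows>= 10
after-turn frame dp [0.0014 0.2143 0.5012]
```

Request:
apply_moves --targets '[[[0, 0, 0.03, 0.0038, 0, 0, 0], [0, 0, 0.05, 0, 0, 0, 0], [0, 0, 0.05, 0, 0, 0, 0], [0, 0, 0.05, 0, 0, 0, 0], [0, 0, 0.05, 0, 0, 0, 0], [0, 0, 0.05, 0, 0, 0, 0], [0, 0.01, 0.05, 0, 0, 0, 0], [0, 0.03, 0.05, 0, 0, 0, 0], [0, 0.03, 0.05, 0, 0, 0, 0], [0, 0.035, 0.0412, 0, 0, 0, 0], [0, 0.04, 0.03, 0, 0, 0, 0], [0, 0.04, 0, 0, 0, 0, 0], [0, 0.0293, 0, 0, 0, 0, 0], [0, 0, 0, 0, 0, 0, 0], [0, 0, 0, 0, 0, 0, 0]]]'

```text
t: 13.42
tool_pos: [0.6098, -0.1708, 0.1689]
tcp_rot: [-1.657, 1.568, 3.043]
wrist_force: [-0.6, 0.7, -1.0]
finger_gap: 0.427
```

```bash
python3 snap.py wrist w6; python3 - <<'E'
from h import *
plan([.612,-.17,.170],-0.0115,0)
E
```

```text
t 13.475
now [ 0.6098 -0.1709  0.1694] ydir -0.75 dp tool [-0.0006  0.0022 -0.0009] dist 0.002 turn [-0.0016 -0.0004  0.0023] rows>= 1
after-turn frame dp [-0.0006  0.0022 -0.0009]
```

View pics/w6.png

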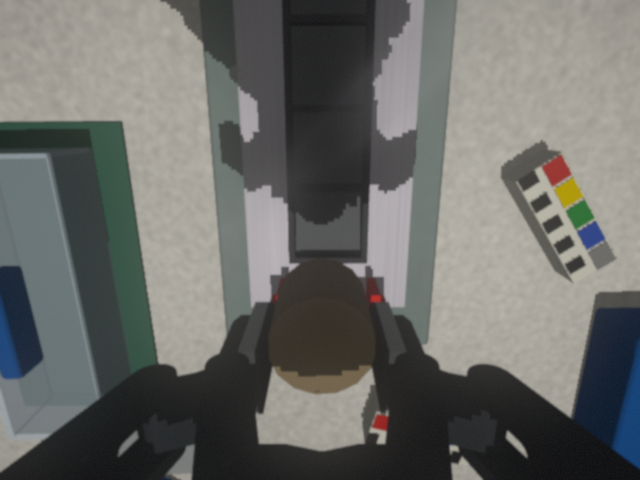

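```bash
python3 - <<'E'
import cv2,numpy as np
im=cv2.imread('pics/w6.png');z=np.clip((im[0:280,240:430]/255.)**.5*255,0,255).astype(np.uint8)
cv2.imwrite('pics/w6z.png',cv2.resize(z,None,fx=2.1,fy=2.1,interpolation=cv2.INTER_CUBIC))
E
```

```text
(no output)
```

View pics/w6z.png

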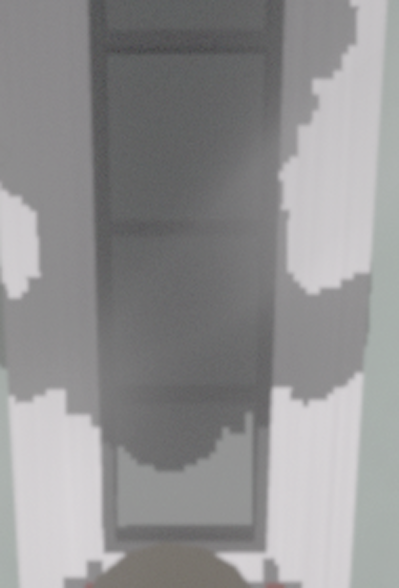

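```bash
python3 - <<'E'
from h import *
i,d=load('w6')
print('ribs y',atz(i,[328.5,328,328],[260,108,17.1],.04).round(4))
print('edges',atz(i,[290,367.1,281.9,375.7],[262,262,0,0],.04).round(4))
t,dt=load('t4')
print('plug held top', atz(i,[322],[345],.1694+.006).round(4))
im=cv2.imread('pics/t4.png')
# top rail: refine on t4 by 1D profiles
g=cv2.cvtColor(im,cv2.COLOR_BGR2GRAY).astype(float)
print(g[205:219,310:440].mean(0).round(0).astype(int).tolist())
print(g[190:235,328:342].mean(1).round(0).astype(int).tolist())
print(g[190:235,390:402].mean(1).round(0).astype(int).tolist())
E
```

```text
ribs y [[ 0.6139 -0.1849  0.04  ]
 [ 0.6142 -0.0889  0.04  ]
 [ 0.6145 -0.0406  0.04  ]]
edges [[ 0.5882 -0.1861  0.04  ]
 [ 0.6397 -0.1866  0.04  ]
 [ 0.589  -0.0318  0.04  ]
 [ 0.641  -0.0324  0.04  ]]
plug held top [[ 0.6102 -0.1668  0.1754]]
[128, 33, 142, 186, 186, 183, 183, 183, 183, 185, 194, 130, 49, 57, 74, 79, 78, 78, 78, 78, 78, 78, 78, 78, 78, 79, 79, 78, 79, 79, 82, 70, 46, 50, 61, 75, 81, 80, 79, 80, 80, 80, 80, 80, 80, 80, 80, 80, 80, 81, 81, 85, 60, 36, 51, 60, 77, 83, 82, 82, 81, 81, 82, 82, 82, 82, 82, 82, 82, 82, 82, 83, 86, 66, 41, 46, 56, 78, 84, 83, 82, 82, 83, 83, 82, 83, 83, 83, 83, 82, 83, 83, 83, 84, 86, 54, 42, 40, 179, 200, 195, 203, 142, 79, 75, 78, 78, 81, 74, 52, 44, 45, 42, 62, 91, 97, 82, 120, 126, 126, 132, 75, 41, 147, 187, 184, 182, 185, 192, 154]
[178, 177, 178, 177, 177, 174, 178, 178, 181, 181, 126, 40, 42, 78, 79, 78, 79, 78, 78, 79, 78, 78, 77, 77, 78, 78, 78, 78, 78, 79, 78, 67, 43, 84, 198, 186, 182, 187, 185, 185, 184, 186, 184, 186, 187]
[192, 182, 182, 181, 183, 181, 181, 182, 182, 185, 183, 108, 45, 42, 87, 83, 83, 82, 82, 82, 83, 82, 82, 82, 83, 83, 83, 83, 84, 84, 84, 84, 68, 47, 90, 206, 188, 187, 191, 192, 191, 190, 189, 190, 190]
```

```bash
python3 - <<'E'
from h import *
plan([.6138,-.1155,.085],-0.0115,0)
E
```

```text
now [ 0.6098 -0.1709  0.1694] ydir -0.75 dp tool [ 0.0844  0.0035 -0.0554] dist 0.101 turn [-0.0016 -0.0004  0.0023] rows>= 2
after-turn frame dp [ 0.0844  0.0034 -0.0554]
```

Request:
apply_moves --targets '[[[0, 0.0034, -0.0254, 0, 0, 0, 0], [0.02, 0, -0.03, 0, 0, 0, 0], [0.034, 0, 0, 0, 0, 0, 0], [0.03, 0, 0, 0, 0, 0, 0], [0, 0, 0, 0, 0, 0, 0], [0, 0, 0, 0, 0, 0, 0]]]'

```text
t: 14.22
tool_pos: [0.6157, -0.1159, 0.0876]
tcp_rot: [1.342, 1.569, -0.241]
wrist_force: [-0.3, -0.1, -0.6]
finger_gap: 0.426
```

```bash
python3 snap.py wrist w7; python3 snap.py scene s7;python3 - <<'E'
from h import *
plan([.6138,-.1155,.085],-0.0115,0)
im=cv2.imread('pics/w7.png');z=np.clip((im[0:480,160:480]/255.)**.5*255,0,255).astype(np.uint8)
cv2.imwrite('pics/w7z.png',cv2.resize(z,None,fx=1.25,fy=1.25,interpolation=cv2.INTER_CUBIC))
im=cv2.imread('pics/s7.png')
cv2.imwrite('pics/s7z.png',cv2.resize(im[180:360,160:400],None,fx=3.3,fy=3.3,interpolation=cv2.INTER_CUBIC))
E
```

```text
t 14.275
t 14.325
now [ 0.6164 -0.116   0.0882] ydir -0.74 dp tool [ 0.0032 -0.0026 -0.0005] dist 0.004 turn [-0.0014  0.0006 -0.0034] rows>= 1
after-turn frame dp [ 0.0032 -0.0026 -0.0005]
```

View pics/w7z.png

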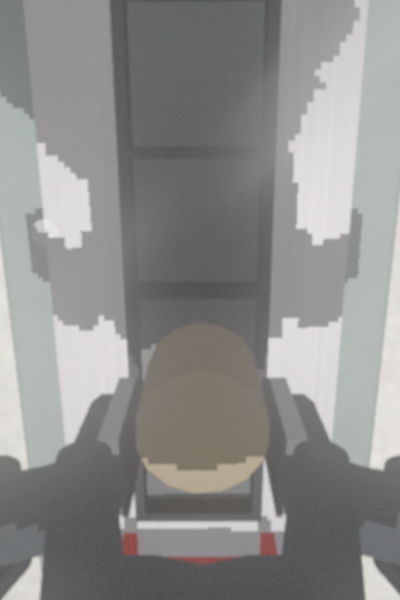

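View pics/s7z.png

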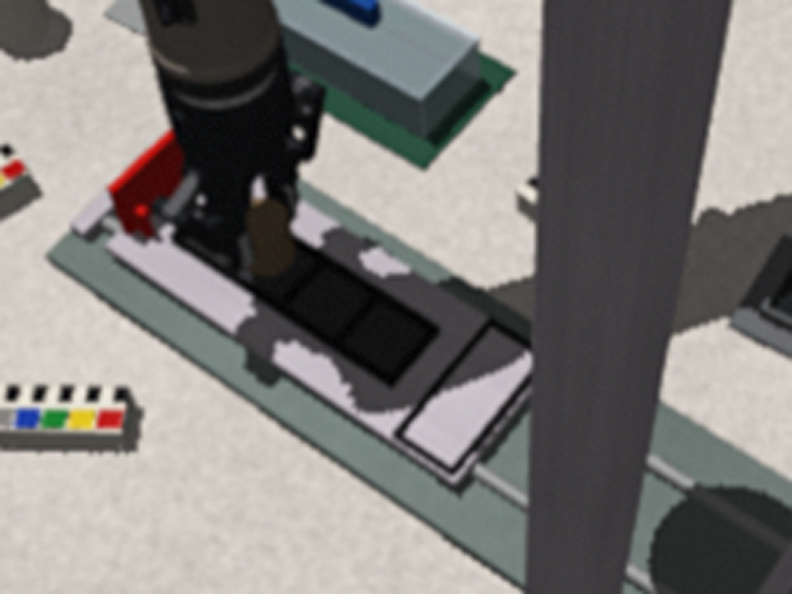

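```bash
cat > fit.py <<'E'
from h import *
def circ(info,P,M,c,x,r=.019):
    a=np.linspace(0,2*np.pi,181)
    q=np.stack([np.full_like(a,x),c[0]+r*np.cos(a),c[1]+r*np.sin(a)],-1)
    return proj(info,P+q@M.T)
E
python3 - <<'E'
from fit import *
i,d=load('w7')
im=cv2.imread('pics/w7.png');g=cv2.cvtColor(im,cv2.COLOR_BGR2GRAY).astype(int)
print('col v',[(v,g[v,310:325].mean().round(0)) for v in range(228,246)],[(v,g[v,300:340].mean().round(0)) for v in range(112,134)])
print([(v,g[v,315:325].mean().round(0)) for v in range(252,266)],[(v,g[v,315:325].mean().round(0)) for v in range(386,418)])
print([(u,g[345,u]) for u in range(262,276)],[(u,g[345,u]) for u in range(370,384)])
# scale tool: use camera->tool const transform
C=rot(i['attitude']);T=np.array([[6e-4,.2995,-.9541],[1,-.0015,2e-4],[-.0014,-.9541,-.2995]])
M=C@T.T;P=i['origin']-M@np.array([-.1261,.0001,-.0769]);print('P',P)
for cz in (-.004,-.002,0,.002):
    t=circ(i,P,M,(0,cz),-.006);b=circ(i,P,M,(0,cz),.034)
    print(cz,'top near v',t[:,1].max().round(1),'sides',t[:,0].min().round(1),t[:,0].max().round(1),'bot far v',b[:,1].min().round(1))
E
```

```text
col v [(228, np.float64(26.0)), (229, np.float64(28.0)), (230, np.float64(27.0)), (231, np.float64(29.0)), (232, np.float64(28.0)), (233, np.float64(29.0)), (234, np.float64(28.0)), (235, np.float64(29.0)), (236, np.float64(29.0)), (237, np.float64(30.0)), (238, np.float64(31.0)), (239, np.float64(33.0)), (240, np.float64(36.0)), (241, np.float64(37.0)), (242, np.float64(37.0)), (243, np.float64(38.0)), (244, np.float64(37.0)), (245, np.float64(37.0))] [(112, np.float64(42.0)), (113, np.float64(41.0)), (114, np.float64(42.0)), (115, np.float64(41.0)), (116, np.float64(40.0)), (117, np.float64(36.0)), (118, np.float64(35.0)), (119, np.float64(35.0)), (120, np.float64(34.0)), (121, np.float64(35.0)), (122, np.float64(35.0)), (123, np.float64(35.0)), (124, np.float64(35.0)), (125, np.float64(35.0)), (126, np.float64(37.0)), (127, np.float64(39.0)), (128, np.float64(41.0)), (129, np.float64(42.0)), (130, np.float64(42.0)), (131, np.float64(42.0)), (132, np.float64(42.0)), (133, np.float64(42.0))]
[(252, np.float64(39.0)), (253, np.float64(38.0)), (254, np.float64(38.0)), (255, np.float64
[... 1224 characters left out ...]
p.int64(56)), (270, np.int64(58)), (271, np.int64(60)), (272, np.int64(59)), (273, np.int64(59)), (274, np.int64(60)), (275, np.int64(57))] [(370, np.int64(59)), (371, np.int64(60)), (372, np.int64(59)), (373, np.int64(59)), (374, np.int64(57)), (375, np.int64(50)), (376, np.int64(43)), (377, np.int64(40)), (378, np.int64(41)), (379, np.int64(41)), (380, np.int64(42)), (381, np.int64(40)), (382, np.int64(41)), (383, np.int64(43))]
P [ 0.61567653 -0.11591295  0.08760413]
-0.004 top near v 391.9 sides 264.6 377.8 bot far v 252.6
-0.002 top near v 396.7 sides 264.9 377.5 bot far v 257.1
0 top near v 401.5 sides 265.1 377.3 bot far v 261.6
0.002 top near v 406.2 sides 265.3 377.0 bot far v 266.1
```

```bash
python3 - <<'E'
from fit import *
from scipy.optimize import least_squares
i,d=load('w7');C=rot(i['attitude']);T=np.array([[6e-4,.2995,-.9541],[1,-.0015,2e-4],[-.0014,-.9541,-.2995]])
M=C@T.T;P=i['origin']-M@np.array([-.1261,.0001,-.0769])
def f(p):
    t=circ(i,P,M,(p[1],p[2]),p[0]);b=circ(i,P,M,(p[1],p[2]),p[0]+.04)
    return [t[:,1].max()-394.3,t[:,0].min()-267.8,t[:,0].max()-375.5,b[:,1].min()-258.2]
s=least_squares(f,[-.006,0,0],x_scale=.001);print(s.x,s.fun)
c=P+M@np.array([s.x[0],s.x[1],s.x[2]]);print('plug top ctr world',c.round(4))
q=atz(i,[320,320,320],[239.5,126.6,416],.04);print(q.round(4),'-> nest2 y',q[0,1]+.002-.024,q[1,1]+.002-.072,q[2,1]+.002+.072 if 0 else q[2,1]+.002+.024+.048)
W=world(i,d)
for v,u in [(345,320),(380,320),(330,300)]: print('top z',W[v,u].round(4))
print('rib z',W[235,320],W[180,320],W[180,200],W[100,200], W[180,170])
E
```

```text
[-0.00147649  0.00015314  0.00030127] [-0.42096959 -0.50258514  0.50255849  0.49717299]
plug top ctr world [ 0.6158 -0.1162  0.0891]
[[ 0.6154 -0.0913  0.04  ]
 [ 0.6161 -0.0429  0.04  ]
 [ 0.6142 -0.1867  0.04  ]] -> nest2 y -0.11334928788886758 -0.11288863630481968 -0.11271062264886474
top z [ 0.6153 -0.1127  0.0928]
top z [ 0.6151 -0.1273  0.0919]
top z [ 0.6086 -0.1074  0.0919]
rib z [ 0.61547442 -0.0892658   0.03996918] [ 0.61574319 -0.06631418  0.02986231] [ 0.5617481  -0.06555791  0.03064979] [ 0.56541399 -0.03167433  0.03146535] [ 0.54215175 -0.06776011  0.01429829]
```

```bash
python3 - <<'E'
from h import *
i,d=load('w7');im=cv2.imread('pics/w7.png');g=cv2.cvtColor(im,cv2.COLOR_BGR2GRAY).astype(int)
for v in (180,200,215):
    r=g[v-2:v+3].mean(0).round(0).astype(int);print(v,r[246:276].tolist(),r[366:392].tolist())
E
```

```text
180 [88, 87, 88, 88, 88, 87, 87, 87, 87, 82, 70, 57, 52, 51, 51, 50, 50, 51, 50, 50, 50, 49, 50, 52, 53, 52, 52, 52, 52, 51] [42, 41, 40, 41, 42, 42, 42, 43, 43, 44, 45, 51, 66, 79, 86, 87, 87, 88, 88, 88, 89, 89, 88, 88, 87, 87]
200 [88, 88, 87, 88, 87, 88, 87, 87, 87, 86, 82, 71, 60, 54, 53, 52, 52, 51, 52, 51, 50, 48, 48, 49, 52, 51, 51, 50, 49, 50] [38, 36, 37, 38, 39, 40, 39, 39, 41, 40, 46, 60, 76, 84, 85, 85, 86, 86, 87, 88, 88, 87, 86, 86, 86, 85]
215 [89, 88, 88, 87, 87, 86, 86, 86, 86, 87, 86, 80, 66, 54, 51, 49, 49, 49, 47, 47, 47, 45, 45, 45, 47, 48, 48, 47, 47, 47] [37, 35, 36, 37, 37, 38, 39, 39, 38, 41, 53, 70, 81, 84, 86, 86, 86, 86, 87, 86, 86, 86, 85, 85, 85, 85]
```

```bash
python3 - <<'E'
from h import *
i,d=load('w7')
print(atz(i,[317.2,317.3,317.4],[180,200,215],.04).round(4))
E
```

```text
[[ 0.6146 -0.0648  0.04  ]
 [ 0.6145 -0.0734  0.04  ]
 [ 0.6145 -0.0801  0.04  ]]
```

Request:
apply_moves --targets '[[[0, -0.0015, -0.0017, 0, 0, 0, 0], [0.006, 0, 0, 0, 0, 0, 0], [0.006, 0, 0, 0, 0, 0, 0], [0.006, 0, 0, 0, 0, 0, 0], [0.003, 0, 0, 0, 0, 0, 0], [0, 0, 0, 0, 0, 0, 0], [0, 0, 0, 0, 0, 0, 0]]]'

```text
t: 15.2
tool_pos: [0.6134, -0.1137, 0.0659]
tcp_rot: [-2.248, 1.57, 2.451]
wrist_force: [-2.1, -0.2, 4.7]
finger_gap: 0.422
```

```bash
python3 snap.py wrist w8; python3 - <<'E'
from h import *
im=cv2.imread('pics/w8.png');z=np.clip((im[0:480,160:480]/255.)**.5*255,0,255).astype(np.uint8)
cv2.imwrite('pics/w8z.png',cv2.resize(z,None,fx=1.25,fy=1.25,interpolation=cv2.INTER_CUBIC))
E
```

```text
t 15.25
```

View pics/w8z.png

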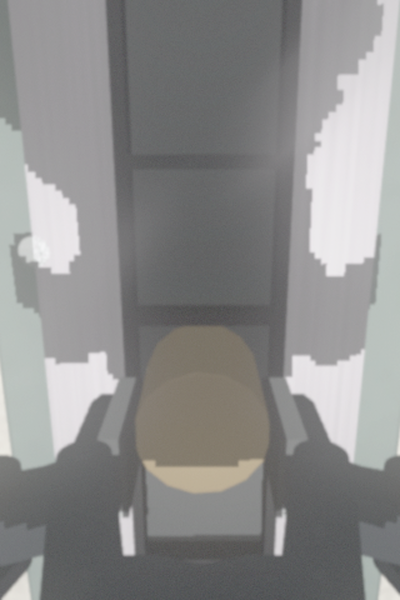

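```bash
python3 - <<'E'
from h import *
i,d=load('w8');W=world(i,d)
print(np.median(W[310:370,290:350,2]), np.median(W[160:200,290:340,2]),np.median(W[249:254,290:340,2]))
im=cv2.imread('pics/w8.png');z=np.clip((im[200:420,230:420]/255.)**.5*255,0,255).astype(np.uint8)
cv2.imwrite('pics/w8y.png',cv2.resize(z,None,fx=2.7,fy=2.7,interpolation=cv2.INTER_CUBIC))
E
```

```text
0.07054448577576418 0.03087007415676936 0.03997385782017575
```

View pics/w8y.png

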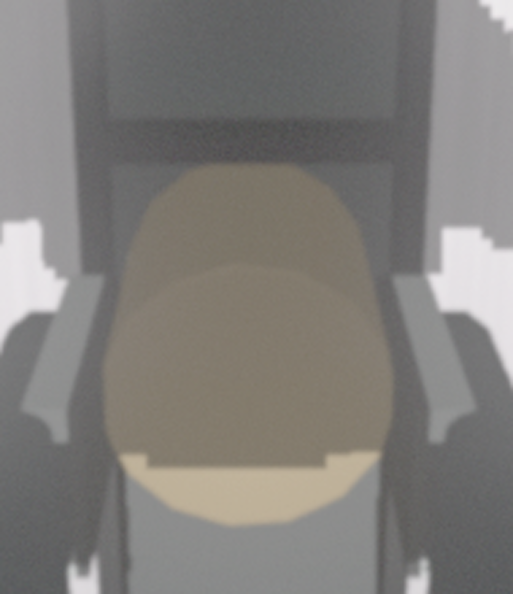

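Request:
apply_moves --targets '[[[-0.001, 0, 0, 0, 0, 0, 0.04], [0, 0, 0, 0, 0, 0, 0.05], [0, 0, 0, 0, 0, 0, 0.06], [0, 0, 0, 0, 0, 0, 0.06], [-0.02, 0, 0, 0, 0, 0, 0.06], [-0.04, 0, 0, 0, 0, 0, 0.07], [-0.04, 0, 0, 0, 0, 0, 0.07], [-0.005, -0.02, 0, 0, 0, 0, 0.07], [0, -0.05, 0, 0, 0, 0, 0.07], [0, 0, 0, 0, 0, 0, 0.07], [0, 0, 0, 0, 0, 0, 0.07]]]'

```text
t: 16.62
tool_pos: [0.5448, -0.1127, 0.1726]
tcp_rot: [1.676, 1.568, 0.092]
wrist_force: [0.8, 0.3, 0.6]
finger_gap: 0.82
```

```bash
python3 snap.py wrist w9;python3 snap.py top t9; python3 - <<'E'
from h import *
plan([.402,.2885,.11],.065,0)
i,d=load('t9');W=world(i,d)
for lo,hi,xl,xh,yl,yh in [(.036,.06,.36,.45,.15,.375),(.055,.09,.58,.65,-.2,.02)]:
    m=(W[...,2]>lo)&(W[...,2]<hi)&(W[...,0]>xl)&(W[...,0]<xh)&(W[...,1]>yl)&(W[...,1]<yh)
    n,l,s,c=cv2.connectedComponentsWithStats(m.astype(np.uint8))
    for k in range(1,n):
        if s[k,4]>60:print(s[k],np.median(W[l==k],axis=0).round(4))
E
```

```text
t 16.675
t 16.725
now [ 0.5456 -0.1126  0.1723] ydir -0.66 dp tool [ 0.0616 -0.1484 -0.3995] dist 0.431 turn [-0.0765  0.0007 -0.0029] rows>= 8
after-turn frame dp [ 0.0623 -0.1173 -0.4096]
[188 298  17  17 224] [0.4012 0.286  0.0466]
[367 202  11  17 108] [ 0.6148 -0.1045  0.0709]
```

View pics/t9.png

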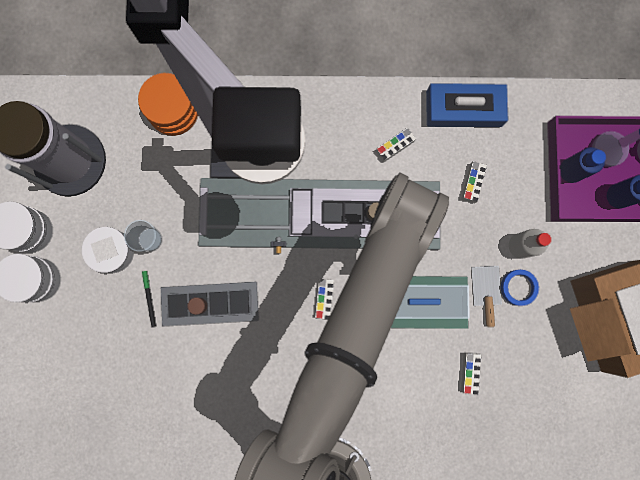

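Request:
apply_moves --targets '[[[0, -0.03, -0.02, -0.0765, 0, 0, 0.07], [0, -0.03, -0.04, 0, 0, 0, 0.07], [0, -0.03, -0.045, 0, 0, 0, 0.07], [0, -0.0273, -0.05, 0, 0, 0, 0.07], [0, 0, -0.05, 0, 0, 0, 0.07], [0, 0, -0.05, 0, 0, 0, 0.07], [0, 0, -0.05, 0, 0, 0, 0.07], [0, 0, -0.05, 0, 0, 0, 0.07], [0.02, 0, -0.04, 0, 0, 0, 0.07], [0.0223, 0, -0.0146, 0, 0, 0, 0.07], [0.02, 0, 0, 0, 0, 0, 0.07], [0, 0, 0, 0, 0, 0, 0.07]]]'

```text
t: 18.23
tool_pos: [0.4019, 0.291, 0.1077]
tcp_rot: [-0.578, 1.568, -2.084]
wrist_force: [0.2, 0.1, 0.6]
finger_gap: 0.82
```

```bash
python3 snap.py wrist w10; python3 - <<'E'
from h import *
plan([.402,.2885,.0405],.065,0)
E
```

```text
t 18.275
now [0.4028 0.2911 0.1088] ydir 3.66 dp tool [ 0.0683 -0.001   0.0025] dist 0.068 turn [-0.0012  0.0009 -0.0003] rows>= 2
after-turn frame dp [ 0.0683 -0.001   0.0025]
```

View pics/w10.png

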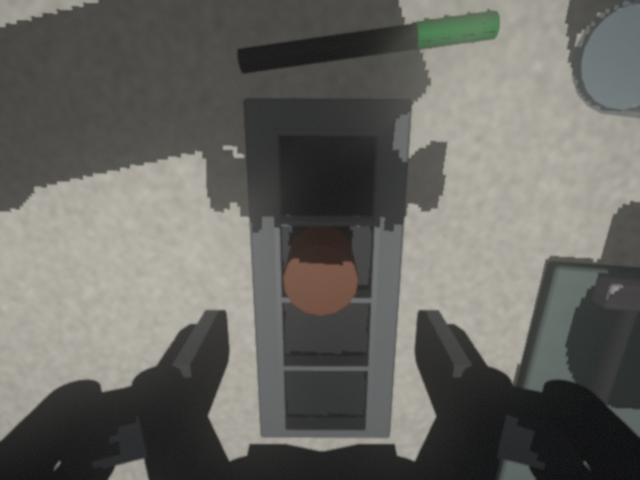

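```bash
python3 - <<'E'
from h import *
i,d=load('w10');print(atz(i,[321],[277],.046), i['origin'])
E
```

```text
[[0.40164601 0.29163263 0.046     ]] [0.3972918  0.36803496 0.23366778]
```

Request:
apply_moves --targets '[[[0.03, -0.0005, 0.001, 0, 0, 0, 0.07], [0.025, 0, 0, 0, 0, 0, 0.07], [0.0127, 0, 0, 0, 0, 0, 0.07], [0, 0, 0, 0, 0, 0, 0.07], [0, 0, 0, 0, 0, 0, 0], [0, 0, 0, 0, 0, 0, 0], [0, 0, 0, 0, 0, 0, 0], [0, 0, 0, 0, 0, 0, 0]]]' --newtons 50

```text
t: 19.27
tool_pos: [0.4027, 0.2906, 0.0425]
tcp_rot: [2.307, 1.568, 0.8]
wrist_force: [-1.4, -0.1, 6.0]
finger_gap: 0.425
```

```bash
python3 - <<'E'
from h import *
o=ctrl.get_obs();print(o['tool_pos'],o['finger_gap']*.0854,o['wrist_force'])
E
```

```text
[0.40266969 0.29058244 0.04249143] 0.036291846683021156 [-1.39017139 -0.14333835  5.9912998 ]
```

Request:
apply_moves --targets '[[[-0.01, 0, 0, 0, 0, 0, 0], [-0.03, 0, 0, 0, 0, 0, 0], [-0.04, 0, 0, 0, 0, 0, 0], [-0.04, 0, 0, 0, 0, 0, 0], [-0.01, 0, 0, 0.0765, 0, 0, 0], [0, 0, 0.04, 0, 0, 0, 0], [0, 0, 0.05, 0, 0, 0, 0], [0, 0, 0.05, 0, 0, 0, 0], [0, 0, 0.05, 0, 0, 0, 0], [0, 0, 0.05, 0, 0, 0, 0], [0, 0.03, 0.05, 0, 0, 0, 0], [0, 0.04, 0.04, 0, 0, 0, 0], [0, 0.04, 0.02, 0, 0, 0, 0], [0, 0, 0, 0, 0, 0, 0], [0, 0, 0, 0, 0, 0, 0]]]'

```text
t: 21.15
tool_pos: [0.5062, -0.0611, 0.1707]
tcp_rot: [-1.823, 1.569, 2.877]
wrist_force: [-0.4, -0.3, -1.2]
finger_gap: 0.426
```

```bash
python3 - <<'E'
from h import *
o=ctrl.get_obs();print(o['finger_gap']*.0854,o['wrist_force'])
plan([.614,-.0657,.092],-.0115,0)
E
```

```text
0.03637509351622906 [-0.43335477 -0.29874833 -1.15317313]
now [ 0.5062 -0.0611  0.1707] ydir -0.73 dp tool [0.0785 0.108  0.0032] dist 0.134 turn [-0.0012 -0.0005  0.0021] rows>= 3
after-turn frame dp [0.0787 0.1078 0.0033]
```

Request:
apply_moves --targets '[[[0, 0.03, 0.0033, 0, 0, 0, 0], [0, 0.04, 0, 0, 0, 0, 0], [0.01, 0.0378, 0, 0, 0, 0, 0], [0.03, 0, 0, 0, 0, 0, 0], [0.03, 0, 0, 0, 0, 0, 0], [0.0085, 0, 0, 0, 0, 0, 0], [0, 0, 0, 0, 0, 0, 0], [0, 0, 0, 0, 0, 0, 0]]]'

```text
t: 22.15
tool_pos: [0.6159, -0.0661, 0.0944]
tcp_rot: [1.577, 1.568, -0.006]
wrist_force: [0.4, -0.7, -0.4]
finger_gap: 0.423
```

```bash
python3 snap.py wrist w11; python3 - <<'E'
from h import *
print(ctrl.get_obs()['tool_pos'])
im=cv2.imread('pics/w11.png');z=np.clip((im[0:480,160:480]/255.)**.5*255,0,255).astype(np.uint8)
cv2.imwrite('pics/w11z.png',cv2.resize(z,None,fx=1.25,fy=1.25,interpolation=cv2.INTER_CUBIC))
g=cv2.cvtColor(im,cv2.COLOR_BGR2GRAY).astype(int)
print(g[80:280,312:326].mean(1).round(0).astype(int).tolist())
print('near',g[380:425,315:326].mean(1).round(0).astype(int).tolist())
for v in (150,180,210): print(v,g[v-1:v+2,240:280].mean(0).round(0).astype(int).tolist(),g[v-1:v+2,360:400].mean(0).round(0).astype(int).tolist())
E
```

```text
t 22.2
[ 0.61597314 -0.06622848  0.09440858]
[86, 86, 86, 86, 86, 86, 86, 86, 86, 86, 86, 86, 86, 86, 85, 86, 86, 86, 85, 85, 85, 85, 85, 85, 85, 85, 85, 84, 84, 84, 84, 84, 84, 84, 84, 83, 83, 83, 83, 83, 80, 71, 56, 48, 46, 46, 46, 46, 46, 46, 46, 48, 49, 49, 49, 49, 48, 49, 49, 48, 48, 48, 48, 47, 47, 47, 47, 46, 47, 46, 46, 45, 46, 45, 45, 45, 45, 44, 44, 44, 44, 44, 43, 43, 43, 43, 43, 43, 43, 42, 42, 42, 41, 41, 41, 41, 40, 40, 40, 40, 40, 39, 39, 39, 38, 38, 39, 38, 38, 38, 38, 38, 38, 37, 36, 37, 37, 36, 36, 37, 37, 36, 36, 36, 36, 36, 36, 36, 36, 36, 36, 36, 36, 36, 36, 36, 36, 37, 36, 36, 36, 36, 37, 36, 35, 32, 28, 27, 27, 27, 27, 27, 28, 29, 28, 29, 28, 29, 31, 34, 36, 37, 37, 37, 37, 37, 38, 37, 38, 38, 38, 38, 38, 38, 38, 38, 38, 38, 38, 38, 38, 39, 39, 40, 42, 42, 42, 42, 42, 42, 42, 43, 42, 43, 42, 42, 43, 42, 43, 42]
near [86, 86, 86, 86, 85, 86, 85, 85, 85, 85, 85, 84, 84, 84, 84, 84, 83, 87, 95, 104, 109, 110, 110, 110, 109, 109, 109, 109, 109, 109, 109, 109, 108, 108, 109, 108, 108, 107, 108, 108, 108, 107, 107, 107, 107]
150 [87, 87, 87, 87, 87, 88, 86, 85, 85, 8
[... 243 characters left out ...]
 89, 88, 90, 96, 128, 168, 186, 188, 190, 190]
180 [88, 88, 88, 88, 87, 88, 87, 87, 87, 86, 86, 86, 86, 86, 86, 85, 85, 85, 80, 70, 58, 52, 50, 52, 51, 50, 51, 50, 50, 50, 50, 52, 54, 52, 53, 52, 52, 50, 51, 51] [44, 44, 44, 45, 45, 42, 39, 37, 40, 40, 42, 39, 42, 41, 42, 44, 57, 74, 81, 82, 83, 83, 84, 85, 87, 87, 85, 84, 85, 85, 84, 85, 85, 86, 87, 88, 89, 98, 114, 121]
210 [88, 89, 89, 89, 89, 88, 89, 89, 88, 86, 87, 86, 86, 86, 86, 86, 85, 85, 84, 82, 77, 64, 54, 51, 49, 49, 49, 48, 47, 47, 45, 46, 47, 49, 49, 48, 47, 48, 48, 47] [41, 41, 41, 41, 40, 36, 35, 36, 36, 37, 38, 38, 38, 39, 40, 56, 72, 80, 81, 81, 81, 82, 84, 84, 85, 84, 82, 81, 83, 82, 83, 84, 84, 85, 84, 84, 85, 84, 83, 83]
```

View pics/w11z.png

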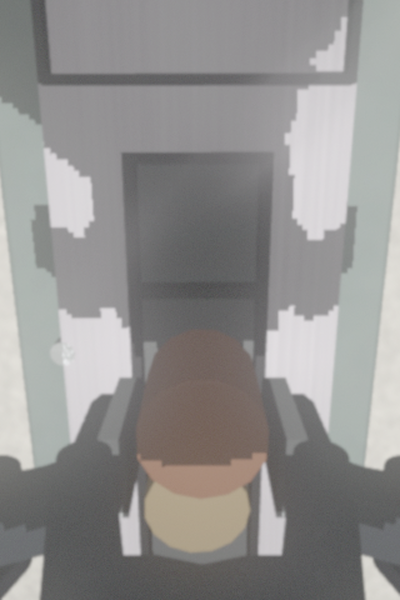

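```bash
python3 - <<'E'
from fit import *
from scipy.optimize import least_squares
T=np.array([[6e-4,.2995,-.9541],[1,-.0015,2e-4],[-.0014,-.9541,-.2995]])
for tag,ob,ribv in [('w7',(394.3,267.8,375.5,258.2),239.5),('w11',(397.8,269.6,373.6,263.5),238.9)]:
    i,d=load(tag);C=rot(i['attitude']);M=C@T.T;P=i['origin']-M@np.array([-.1261,.0001,-.0769])
    def f(p):
        t=circ(i,P,M,(p[1],p[2]),p[0]);b=circ(i,P,M,(p[1],p[2]),p[0]+.04)
        return np.array([t[:,1].max(),t[:,0].min(),t[:,0].max(),b[:,1].min()])-ob
    s=least_squares(f,[-.006,0,0],x_scale=.001)
    c=P+M@np.array([s.x[0],s.x[1],s.x[2]])
    print(tag,s.x.round(4),s.fun.round(2),'P',P.round(4),'plug',c.round(4),'rib',atz(i,[318],[ribv],.04).round(4), np.median(world(i,d)[320:370,290:350,2]))
i,d=load('w11');print(atz(i,[258,377.3],[150,150],.04),atz(i,[260,376.2],[180,180],.04),atz(i,[261.2,375.3],[210,210],.04),atz(i,[320],[121.3],.04))
E
```

```text
w7 [-0.0015  0.0002  0.0003] [-0.42 -0.5   0.5   0.5 ] P [ 0.6157 -0.1159  0.0876] plug [ 0.6158 -0.1162  0.0891] rib [[ 0.6146 -0.0913  0.04  ]] 0.09220989416045888
w11 [0.0015 0.0001 0.004 ] [-0.74 -0.89  0.89  0.87] P [ 0.6159 -0.0661  0.0944] plug [ 0.616  -0.0701  0.0929] rib [[ 0.6147 -0.0433  0.04  ]] 0.09831283182554937
[[ 0.58920589 -0.00266796  0.04      ]
 [ 0.64101895 -0.00322903  0.04      ]] [[ 0.58934544 -0.01567813  0.04      ]
 [ 0.64092625 -0.01624534  0.04      ]] [[ 0.58912807 -0.02927147  0.04      ]
 [ 0.64092048 -0.02985011  0.04      ]] [[0.61626537 0.00897216 0.04      ]]
```

```bash
python3 - <<'E'
from h import *
i,d=load('w8');print(atz(i,[320],[394.2],.0705)[0,1]+.019, atz(i,[320],[260.2],.04)[0,1]-.022)
i,d=load('w11')
for z in (.0983,.0965,.0945):print(z,atz(i,[320],[397.8],z)[0,1]+.019, atz(i,[320],[238.9],.04)[0,1]-.022)
i,d=load('w7')
for z in (.0922,.0905,.089):print(z,atz(i,[320],[394.3],z)[0,1]+.019, atz(i,[320],[239.5],.04)[0,1]-.022)
E
```

```text
-0.11168030969911442 -0.11311477948335588
0.0983 -0.06617662589890853 -0.06526339173440004
0.0965 -0.06759068331582546 -0.06526339173440004
0.0945 -0.06916185822351094 -0.06526339173440004
0.0922 -0.1139815513754006 -0.11334928788886758
0.0905 -0.11529757211121457 -0.11334928788886758
0.089 -0.11645876687810926 -0.11334928788886758
```

Request:
apply_moves --targets '[[[0, -0.001, -0.0018, 0, 0, 0, 0], [0.008, 0, 0, 0, 0, 0, 0], [0.008, 0, 0, 0, 0, 0, 0], [0.006, 0, 0, 0, 0, 0, 0], [0.003, 0, 0, 0, 0, 0, 0], [0.001, 0, 0, 0, 0, 0, 0], [0, 0, 0, 0, 0, 0, 0], [0, 0, 0, 0, 0, 0, 0]]]'

```text
t: 23.2
tool_pos: [0.6142, -0.0643, 0.0667]
tcp_rot: [1.47, 1.57, -0.113]
wrist_force: [0.4, -0.5, -1.0]
finger_gap: 0.425
```

```bash
python3 snap.py wrist w12; python3 - <<'E'
from h import *
i,d=load('w12');W=world(i,d)
print(np.median(W[310:370,290:350,2]), np.median(W[160:200,290:340,2]))
im=cv2.imread('pics/w12.png');z=np.clip((im[0:480,160:480]/255.)**.5*255,0,255).astype(np.uint8)
cv2.imwrite('pics/w12z.png',cv2.resize(z,None,fx=1.25,fy=1.25,interpolation=cv2.INTER_CUBIC))
E
```

```text
t 23.25
0.07062908084016647 0.030835493650468976
```

View pics/w12z.png

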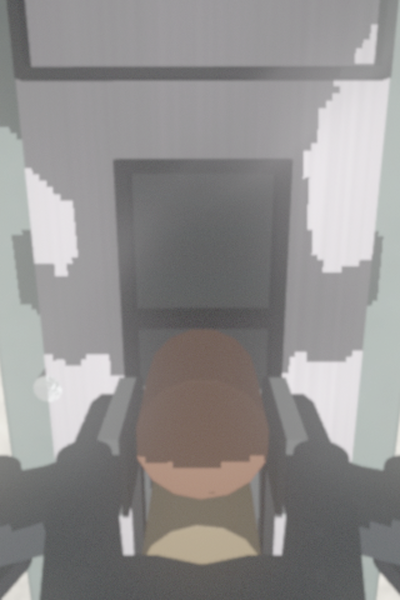

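Request:
apply_moves --targets '[[[0.0015, 0, 0, 0, 0, 0, 0], [0, 0, 0, 0, 0, 0, 0.04], [0, 0, 0, 0, 0, 0, 0.05], [0, 0, 0, 0, 0, 0, 0.06], [0, 0, 0, 0, 0, 0, 0.06], [-0.02, 0, 0, 0, 0, 0, 0.06], [-0.04, 0, 0, 0, 0, 0, 0.07], [-0.04, 0, 0, 0, 0, 0, 0.07], [-0.005, -0.02, 0, 0, 0, 0, 0.07], [0, -0.05, 0, 0, 0, 0, 0.07], [0, -0.05, 0, 0, 0, 0, 0.07], [0, -0.04, 0, 0, 0, 0, 0.07], [0, 0, 0, 0, 0, 0, 0.07], [0, 0, 0, 0, 0, 0, 0.07]]]'

```text
t: 25.0
tool_pos: [0.4554, -0.0624, 0.1714]
tcp_rot: [1.771, 1.567, 0.188]
wrist_force: [-0.9, 0.1, 0.7]
finger_gap: 0.819
```

```bash
python3 snap.py wrist w13;python3 snap.py top t13; python3 - <<'E'
from h import *
print(ctrl.get_obs()['joint_pos'])
plan([.418,.003,.15],1.466,0)
im=cv2.imread('pics/t13.png');cv2.imwrite('pics/t13z.png',cv2.resize(im[170:340,140:480],None,fx=2.3,fy=2.3,interpolation=cv2.INTER_CUBIC))
E
```

```text
t 25.05
t 25.1
[-0.65898466  0.25324178  0.90370795  1.89224028 -0.22265389  1.09824305
  0.31880433]
now [ 0.4557 -0.0625  0.171 ] ydir -0.7 dp tool [ 0.0208 -0.0385 -0.0651] dist 0.078 turn [-1.4783e+00  2.4000e-03 -1.4000e-03] rows>= 9
after-turn frame dp [ 0.021   0.0612 -0.0443]
```

View pics/t13z.png

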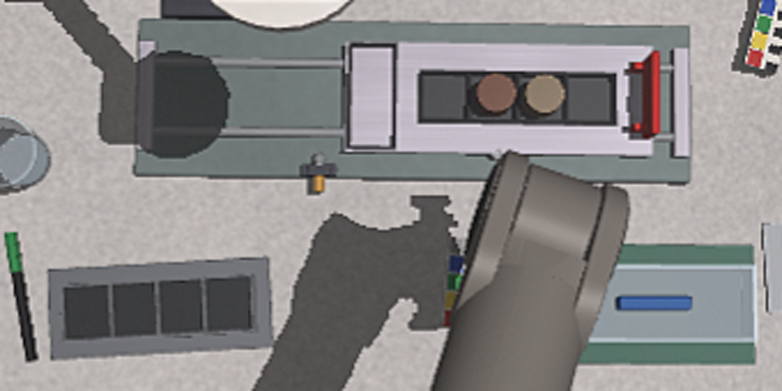

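View pics/w13.png

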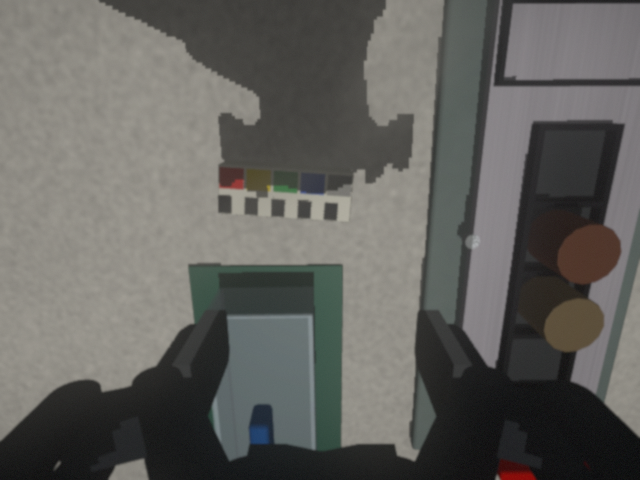

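```bash
python3 - <<'E'
from h import *
i,d=load('w13');q=atz(i,[219,352,350,218],[167,175,221,213],.026);print(q.round(4),q.mean(0).round(4),np.linalg.norm(q[1]-q[0]),np.linalg.norm(q[2]-q[1]),np.arctan2(*(q[1]-q[0])[1::-1]))
W=world(i,d);m=(W[...,2]>.02)&(W[...,2]<.03)&(abs(W[...,0]-.415)<.07)&(abs(W[...,1])<.045)
P=W[m];print(len(P),P.mean(0));r=cv2.minAreaRect((P[:,:2]*1000).astype(np.float32));print(r)
i,d=load('top0') if 0 else load('t4');W=world(i,d);m=(W[...,2]>.015)&(W[...,2]<.035)&(abs(W[...,0]-.415)<.07)&(abs(W[...,1])<.045);P=W[m];print(len(P),P.mean(0));print(cv2.minAreaRect((P[:,:2]*1000).astype(np.float32)))
E
```

```text
[[ 0.3886 -0.0163  0.026 ]
 [ 0.4766 -0.0226  0.026 ]
 [ 0.4756 -0.0541  0.026 ]
 [ 0.3852 -0.0474  0.026 ]] [ 0.4315 -0.0351  0.026 ] 0.08823095411103196 0.03152813956389343 -0.0711979146972751
5628 [ 0.42960072 -0.030554    0.02683689]
((431.40728759765625, -32.76288604736328), (31.14716911315918, 90.2778549194336), 85.64579010009766)
593 [0.41801509 0.00112963 0.02740015]
((417.90869140625, 1.0591793060302734), (34.01512145996094, 89.78504943847656), 84.4145736694336)
```

```bash
python3 - <<'E'
from h import *
plan([.4315,-.036,.12],1.498,0)
E
```

```text
now [ 0.4557 -0.0625  0.171 ] ydir -0.7 dp tool [ 0.0509 -0.0246 -0.0263] dist 0.062 turn [-1.5103e+00  2.4000e-03 -1.3000e-03] rows>= 9
after-turn frame dp [ 0.051   0.0247 -0.026 ]
```

Request:
apply_moves --targets '[[[0, 0, 0, -0.168, 0, 0, 0.07], [0, 0, 0, -0.168, 0, 0, 0.07], [0, 0, 0, -0.168, 0, 0, 0.07], [0, 0, 0, -0.168, 0, 0, 0.07], [0, 0, 0, -0.168, 0, 0, 0.07], [0, 0, 0, -0.168, 0, 0, 0.07], [0, 0, 0, -0.168, 0, 0, 0.07], [0, 0, 0, -0.168, 0, 0, 0.07], [0, 0, 0, -0.166, 0, 0, 0.07], [0.026, 0.0247, -0.026, 0, 0, 0, 0.07], [0.025, 0, 0, 0, 0, 0, 0.07], [0, 0, 0, 0, 0, 0, 0.07], [0, 0, 0, 0, 0, 0, 0.07]]]'

```text
t: 26.72
tool_pos: [0.4314, -0.0365, 0.1199]
tcp_rot: [-0.411, 1.569, -0.485]
wrist_force: [0.1, 0.4, 0.5]
finger_gap: 0.822
```

```bash
python3 snap.py wrist w14; python3 - <<'E'
from h import *
print(ctrl.get_obs()['joint_pos'])
plan([.4315,-.036,.12],1.498,0)
E
```

```text
t 26.775
[-0.48794952  0.22076903  0.61444275  2.01748493 -0.1557699   0.94595521
  1.70282704]
now [ 0.4316 -0.0365  0.1202] ydir 85.75 dp tool [ 0.0002  0.0005 -0.0001] dist 0.001 turn [-0.0014  0.0025  0.0005] rows>= 1
after-turn frame dp [ 0.0002  0.0005 -0.0001]
```

View pics/w14.png

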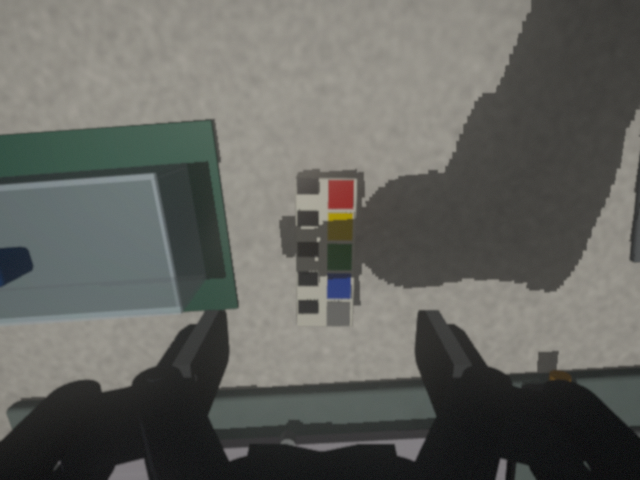

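```bash
python3 - <<'E'
from h import *
i,d=load('w14');q=atz(i,[296.5,357.5,352,297.5],[172,172,327,327],.026);print(q.round(4),q.mean(0).round(4))
W=world(i,d);m=(W[...,2]>.02)&(W[...,2]<.032)&(abs(W[...,0]-.43)<.07)&(abs(W[...,1]+.035)<.04)
P=W[m];r=cv2.minAreaRect((P[:,:2]*1000).astype(np.float32));print(len(P),r,P[:,2].mean())
c=np.append(np.array(r[0])/1000,.037);plan(c,1.49,0)
E
```

```text
[[ 0.3825 -0.0461  0.026 ]
 [ 0.3849 -0.0134  0.026 ]
 [ 0.478  -0.021   0.026 ]
 [ 0.4756 -0.054   0.026 ]] [ 0.4303 -0.0336  0.026 ]
8882 ((431.4560852050781, -34.182769775390625), (34.08175277709961, 90.3121566772461), 85.37962341308594) 0.02678909073208156
now [ 0.4316 -0.0365  0.1202] ydir 85.75 dp tool [ 0.0832  0.0023 -0.0005] dist 0.083 turn [0.0066 0.0025 0.0005] rows>= 2
after-turn frame dp [ 0.0832  0.0023 -0.0003]
```

Request:
apply_moves --targets '[[[0.03, 0.0023, 0, 0.0065, 0, 0, 0.06], [0.03, 0, 0, 0, 0, 0, 0.06], [0.02, 0, 0, 0, 0, 0, 0.06], [0.006, 0, 0, 0, 0, 0, 0.06], [0, 0, 0, 0, 0, 0, 0.06], [0, 0, 0, 0, 0, 0, 0], [0, 0, 0, 0, 0, 0, 0], [0, 0, 0, 0, 0, 0, 0], [0, 0, 0, 0, 0, 0, 0], [-0.02, 0, 0, 0, 0, 0, 0], [-0.04, 0, 0, 0, 0, 0, 0], [-0.03, 0, 0, 0, 0, 0, 0], [0, 0, 0, 0, 0, 0, 0]]]' --newtons 50

```text
t: 28.4
tool_pos: [0.4322, -0.0335, 0.1253]
tcp_rot: [0.247, 1.565, 0.167]
wrist_force: [-0.7, -0.6, -0.8]
finger_gap: 0.374
```

```bash
python3 snap.py wrist w15; python3 - <<'E'
from h import *
o=ctrl.get_obs();print(o['finger_gap']*.0854,o['wrist_force'])
plan([.6158,.0545,.13],1.5593,0)
E
```

```text
t 28.45
0.03265288513940714 [ 4.95537097e-01  8.11930886e-04 -1.40552813e+00]
now [ 0.4307 -0.0333  0.1238] ydir 85.45 dp tool [-0.0056  0.1022  0.1775] dist 0.205 turn [-0.068   0.0024 -0.001 ] rows>= 4
after-turn frame dp [-0.0062  0.0899  0.1841]
```

View pics/w15.png

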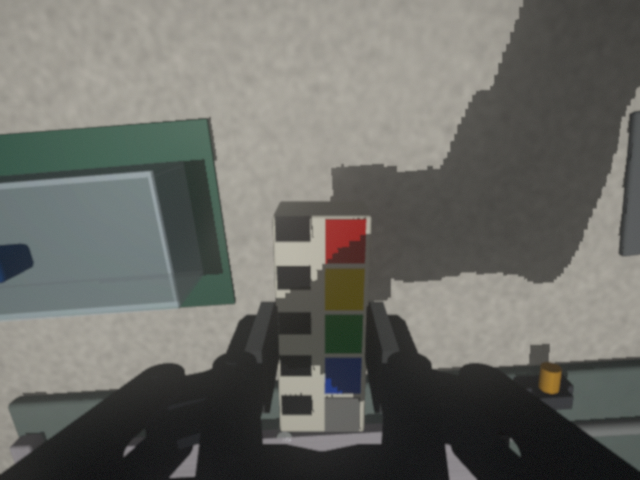

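Request:
apply_moves --targets '[[[0, 0.03, 0.01, -0.068, 0, 0, 0], [0, 0.03, 0.03, 0, 0, 0, 0], [0, 0.03, 0.04, 0, 0, 0, 0], [0, 0, 0.045, 0, 0, 0, 0], [0, 0, 0.04, 0, 0, 0, 0], [0, 0, 0.019, 0, 0, 0, 0], [0, 0, 0, 0, 0, 0, 0], [0, 0, 0, 0, 0, 0, 0]]]'

```text
t: 29.45
tool_pos: [0.6156, 0.0544, 0.1215]
tcp_rot: [3.049, 1.567, 3.038]
wrist_force: [0.3, -0.1, -1.3]
finger_gap: 0.382
```

```bash
python3 snap.py wrist w16; python3 snap.py scene s16; python3 - <<'E'
from h import *
plan([.616,.0545,.09],1.5593,0)
E
```

```text
t 29.5
t 29.55
now [0.6158 0.0541 0.1225] ydir 89.36 dp tool [0.0325 0.0003 0.0002] dist 0.032 turn [ 0.0003 -0.002  -0.0006] rows>= 1
after-turn frame dp [0.0325 0.0004 0.0002]
```

View pics/w16.png

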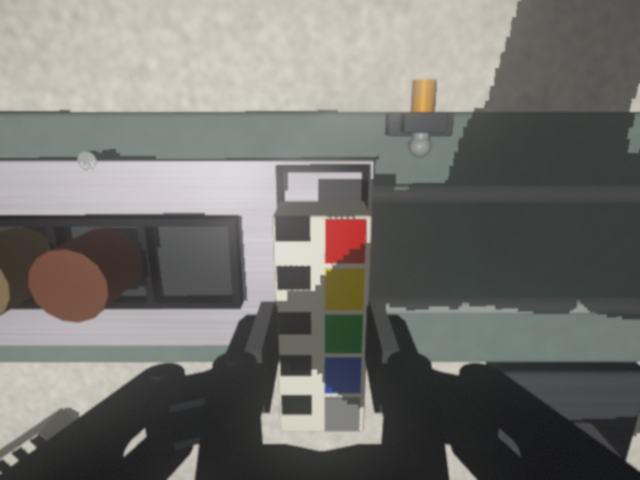

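View pics/s16.png

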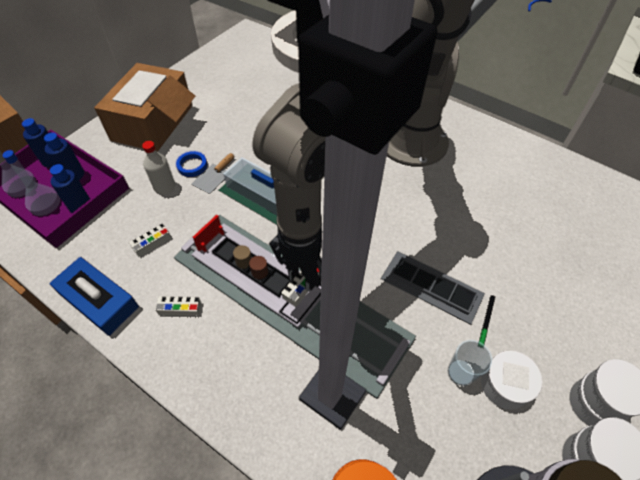

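```bash
python3 - <<'E'
from h import *
i,d=load('w16');W=world(i,d)
print('block top z',np.median(W[230:400,312:322,2]))
z=np.median(W[230:400,312:322,2])
q=atz(i,[275,371,365,281],[215,217,431,430],z);print(q.round(4),q.mean(0).round(4))
im=cv2.imread('pics/w16.png');cv2.imwrite('pics/w16z.png',cv2.resize(im[140:240,230:420],None,fx=4,fy=4,interpolation=cv2.INTER_CUBIC))
E
```

```text
block top z 0.11352957513798274
[[0.5707 0.0395 0.1135]
 [0.5717 0.0721 0.1135]
 [0.6603 0.072  0.1135]
 [0.6595 0.0381 0.1135]] [0.6155 0.0554 0.1135]
```

View pics/w16z.png

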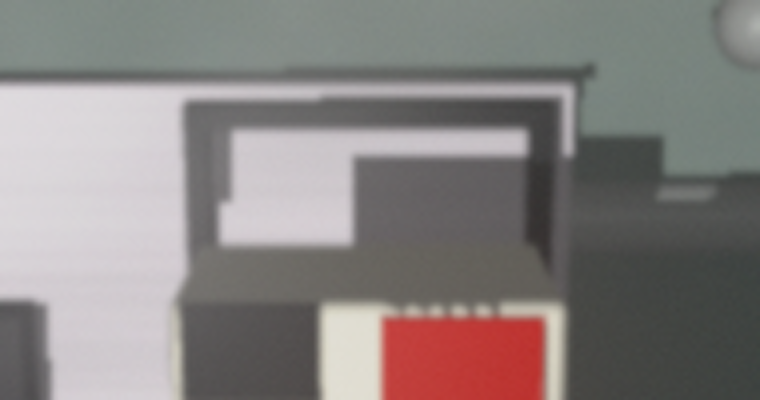

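```bash
python3 - <<'E'
from h import *
i,d=load('w16')
q=atz(i,[275.6,370.1],[165.1,164.4],.037);print(q.round(4),q.mean(0))
print(atz(i,[287,362],[172,172],.03))
E
```

```text
[[0.5621 0.0318 0.037 ]
 [0.5622 0.0803 0.037 ]] [0.56216802 0.05603173 0.037     ]
[[0.5665476  0.03693032 0.03      ]
 [0.56691982 0.07686582 0.03      ]]
```

Request:
apply_moves --targets '[[[0.02, 0, 0, 0, 0, 0, 0], [0.02, 0, 0, 0, 0, 0, 0], [0.01, 0, 0, 0, 0, 0, 0], [0.005, 0, 0, 0, 0, 0, 0], [0.002, 0, 0, 0, 0, 0, 0], [0, 0, 0, 0, 0, 0, 0], [0, 0, 0, 0, 0, 0, 0]]]'

```text
t: 30.42
tool_pos: [0.6176, 0.0535, 0.0667]
tcp_rot: [0.128, 1.57, 0.116]
wrist_force: [-0.0, 0.8, -1.2]
finger_gap: 0.379
```

```bash
python3 snap.py wrist w17; python3 - <<'E'
from h import *
i,d=load('w17');W=world(i,d)
print('block top z',np.median(W[230:290,312:322,2]),ctrl.get_obs()['wrist_force'])
im=cv2.imread('pics/w17.png');cv2.imwrite('pics/w17z.png',cv2.resize(im[120:460,200:450],None,fx=1.7,fy=1.7,interpolation=cv2.INTER_CUBIC))
E
```

```text
t 30.475
block top z 0.05876107190954201 [-0.04722953 -0.51580234 -2.05139041]
```

View pics/w17z.png

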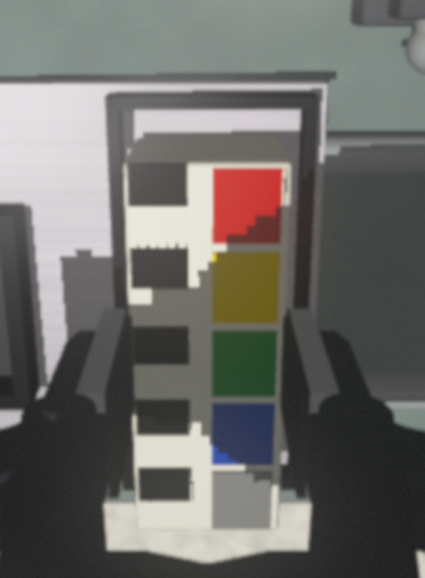

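Request:
apply_moves --targets '[[[0.003, 0, 0, 0, 0, 0, 0], [0, 0, 0, 0, 0, 0, 0], [0, 0, 0, 0, 0, 0, 0.036], [0, 0, 0, 0, 0, 0, 0.045], [0, 0, 0, 0, 0, 0, 0.055], [0, 0, 0, 0, 0, 0, 0.055], [-0.02, 0, 0, 0, 0, 0, 0.055], [-0.04, 0, 0, 0, 0, 0, 0.055], [-0.04, 0, 0, 0, 0, 0, 0.055], [0, 0, -0.03, 0, 0, 0, 0.055], [0, 0, -0.04, 0, 0, 0, 0.055], [0, 0, -0.04, 0, 0, 0, 0.055], [0, 0, 0, 0, 0, 0, 0.055], [0, 0, 0, 0, 0, 0, 0.055]]]'

```text
t: 32.22
tool_pos: [0.508, 0.055, 0.1636]
tcp_rot: [0.198, 1.569, 0.186]
wrist_force: [0.7, 0.4, -0.2]
finger_gap: 0.644
```

```bash
python3 snap.py wrist w18;python3 snap.py top t18; python3 snap.py scene s18; python3 - <<'E'
from h import *
im=cv2.imread('pics/t18.png');cv2.imwrite('pics/t18z.png',cv2.resize(im[165:345,190:500],None,fx=2.5,fy=2.5,interpolation=cv2.INTER_CUBIC))
im=cv2.imread('pics/s18.png');cv2.imwrite('pics/s18z.png',cv2.resize(im[190:340,170:400],None,fx=3.3,fy=3.3,interpolation=cv2.INTER_CUBIC))
plan([.613,-.275,.16],1.5593,0)
E
```

```text
t 32.275
t 32.325
t 32.375
now [0.5085 0.0547 0.1634] ydir 89.31 dp tool [ 0.0037 -0.3284  0.1085] dist 0.346 turn [-0.0005  0.0015  0.0005] rows>= 6
after-turn frame dp [ 0.0034 -0.3285  0.1083]
```

View pics/w18.png

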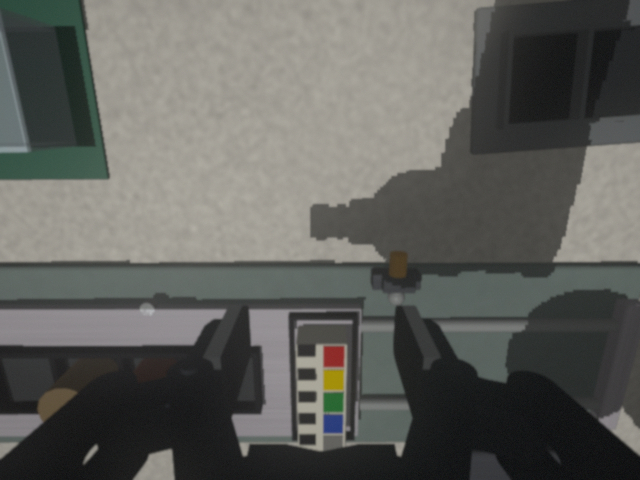

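View pics/t18z.png

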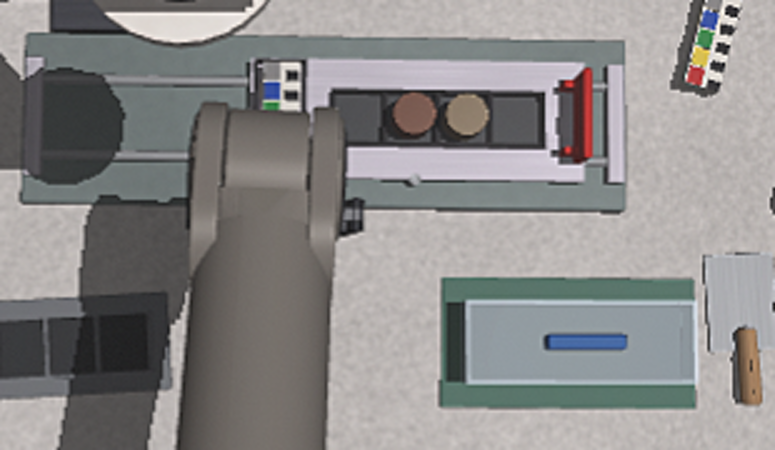

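View pics/s18z.png

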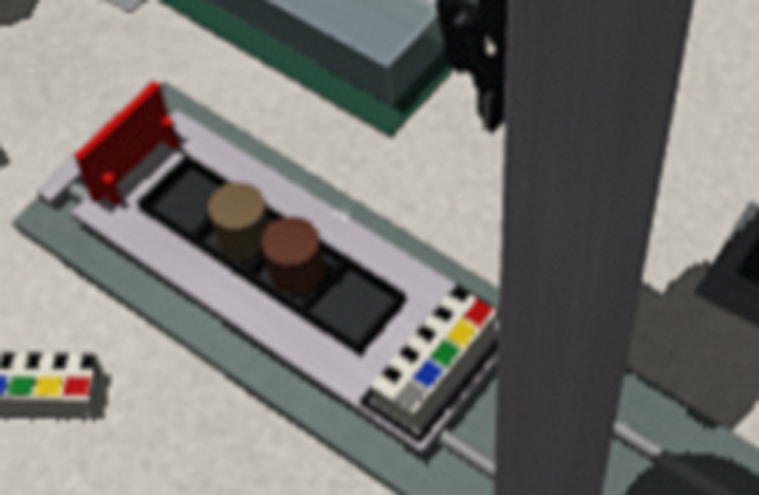

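Request:
apply_moves --targets '[[[0, -0.03, 0, 0, 0, 0, 0.0], [0, -0.05, 0, 0, 0, 0, 0.0], [0, -0.05, 0, 0, 0, 0, 0.0], [0, -0.05, 0, 0, 0, 0, 0.0], [0, -0.05, 0.01, 0, 0, 0, 0.0], [0, -0.05, 0.02, 0, 0, 0, 0.0], [0, -0.0485, 0.03, 0, 0, 0, 0.0], [0, 0, 0.04, 0, 0, 0, 0.0], [0, 0, 0.0083, 0, 0, 0, 0.0], [0, 0, 0, 0, 0, 0, 0], [0, 0, 0, 0, 0, 0, 0]]]'

```text
t: 33.75
tool_pos: [0.6106, -0.275, 0.1631]
tcp_rot: [-3.082, 1.57, -3.094]
wrist_force: [-0.2, -0.6, -0.5]
finger_gap: 0.0
```

```bash
python3 snap.py wrist w19; python3 - <<'E'
from h import *
print(ctrl.get_obs()['tool_pos'],ctrl.get_obs()['joint_pos'])
for t in ['t18','w18','w19']:
    i,d=load(t);im=cv2.imread(f'pics/{t}.png').astype(int);W=world(i,d)
    m=(im[...,2]>110)&(im[...,1]<60)&(W[...,2]>.05)&(W[...,1]<-.15)&(W[...,0]>.55)
    P=W[m]
    if len(P):
        print(t,len(P),np.percentile(P,[2,50,98],axis=0).round(4).tolist())
        T=P[P[:,2]>.08];print(np.median(T,axis=0) if len(T) else '')
i,d=load('w18');W=world(i,d)
for v in (350,380,410,430):print(W[v,316].round(4),W[v,340].round(4))
i,d=load('t18');W=world(i,d);print([W[v,u].round(4) for v,u in [(193,300),(205,305),(210,357),(210,377)]])
E
```

```text
t 33.8
[ 0.61059658 -0.27497852  0.16334106] [ 0.04002363  0.66928409  0.62201234  1.28596119 -0.38378997  1.30462717
  2.21666261]
t18 451 [[0.5526, -0.7098, 0.0502], [0.6232, -0.5357, 0.0543], [0.8387, -0.2098, 0.151]]
[ 0.61551482 -0.22136138  0.08671676]
w19 112 [[0.6448, -0.2209, 0.0659], [0.6479, -0.2178, 0.0853], [0.6509, -0.2058, 0.0864]]
[ 0.64792675 -0.21793491  0.08539829]
[0.5778 0.0511 0.0559] [0.5778 0.0669 0.0562]
[0.6004 0.0508 0.0566] [0.6008 0.0669 0.0563]
[0.6248 0.0504 0.0565] [0.6243 0.067  0.0573]
[0.6415 0.0502 0.0568] [0.6417 0.0671 0.0567]
[array([0.6539, 0.0555, 0.0605]), array([0.6271, 0.0442, 0.0583]), array([ 0.6146, -0.0716,  0.0685]), array([ 0.6141, -0.1157,  0.0726])]
```

View pics/w19.png

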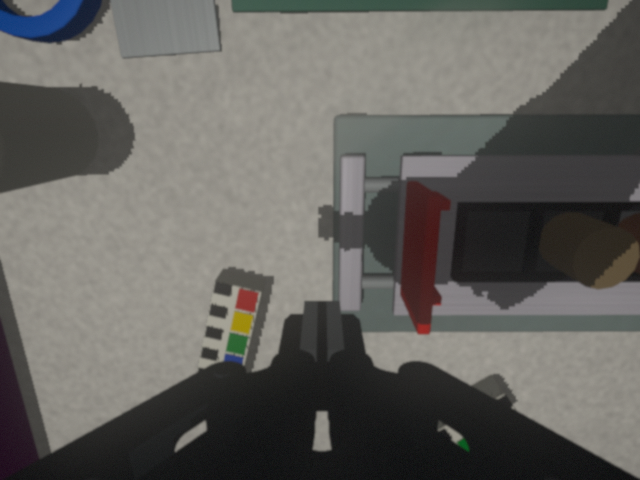

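Request:
apply_moves --targets '[[[0.03, 0.0, 0.003, 0, 0, 0, 0.0], [0.03, 0, 0, 0, 0, 0, 0.0], [0.022, 0, 0, 0, 0, 0, 0.0], [0, 0, 0, 0, 0, 0, 0], [0, 0.01, 0, 0, 0, 0, 0], [0, 0.01, 0, 0, 0, 0, 0], [0, 0.008, 0, 0, 0, 0, 0], [0, 0.006, 0, 0, 0, 0, 0], [0, 0.006, 0, 0, 0, 0, 0], [0, 0.006, 0, 0, 0, 0, 0], [0, 0.007, 0, 0, 0, 0, 0], [0, 0.008, 0, 0, 0, 0, 0], [0, 0.009, 0, 0, 0, 0, 0], [0, 0.01, 0, 0, 0, 0, 0]]]'

```text
t: 35.55
tool_pos: [0.6156, -0.1946, 0.0813]
tcp_rot: [-0.998, 1.57, -1.01]
wrist_force: [-0.1, -2.4, 0.6]
finger_gap: -0.002
```

```bash
python3 snap.py wrist w20; python3 - <<'E'
from h import *
print(ctrl.get_obs()['tool_pos'],ctrl.get_obs()['wrist_force'])
E
```

```text
t 35.6
[ 0.61582763 -0.19168308  0.08103725] [0.62864723 1.51022404 0.54852993]
```

View pics/w20.png

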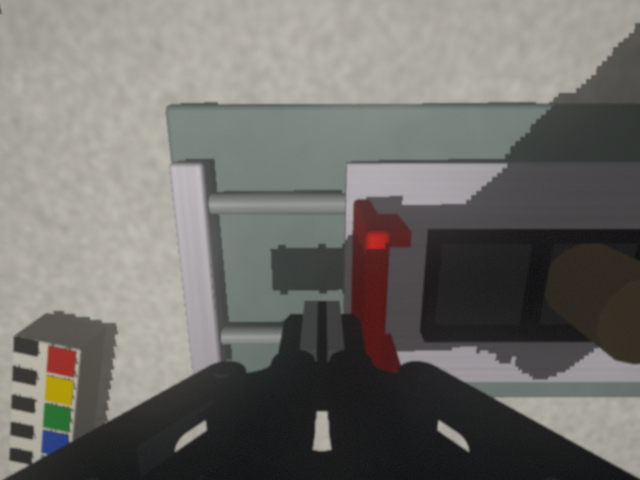

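Request:
apply_moves --targets '[[[0, 0.006, 0, 0, 0, 0, 0], [0, 0.01, 0, 0, 0, 0, 0], [0, 0.012, 0, 0, 0, 0, 0], [0, 0.012, 0, 0, 0, 0, 0], [0, 0.012, 0, 0, 0, 0, 0], [0, 0.012, 0, 0, 0, 0, 0], [0, 0.012, 0, 0, 0, 0, 0], [0, 0.01, 0, 0, 0, 0, 0], [0, 0.008, 0, 0, 0, 0, 0], [0, 0.006, 0, 0, 0, 0, 0], [0, 0, 0, 0, 0, 0, 0]]]'

```text
t: 36.98
tool_pos: [0.6165, -0.0931, 0.081]
tcp_rot: [1.998, 1.568, 1.987]
wrist_force: [1.1, 0.2, 0.3]
finger_gap: -0.003
```

```bash
python3 snap.py wrist w21;python3 snap.py top t21; python3 - <<'E'
from h import *
print(ctrl.get_obs()['tool_pos'],ctrl.get_obs()['wrist_force'])
im=cv2.imread('pics/t21.png');cv2.imwrite('pics/t21z.png',cv2.resize(im[165:345,190:500],None,fx=2.5,fy=2.5,interpolation=cv2.INTER_CUBIC))
E
```

```text
t 37.025
t 37.075
[ 0.6163898  -0.09405178  0.08104975] [ 0.25125754 -0.24199994  0.79565764]
```

View pics/t21z.png

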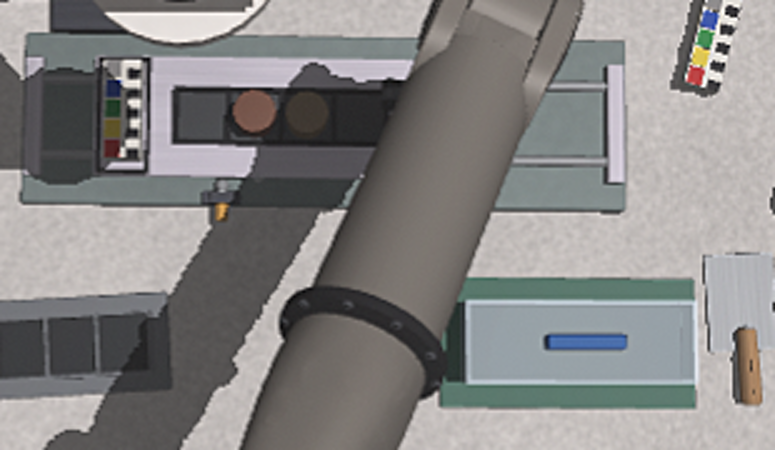

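View pics/w21.png

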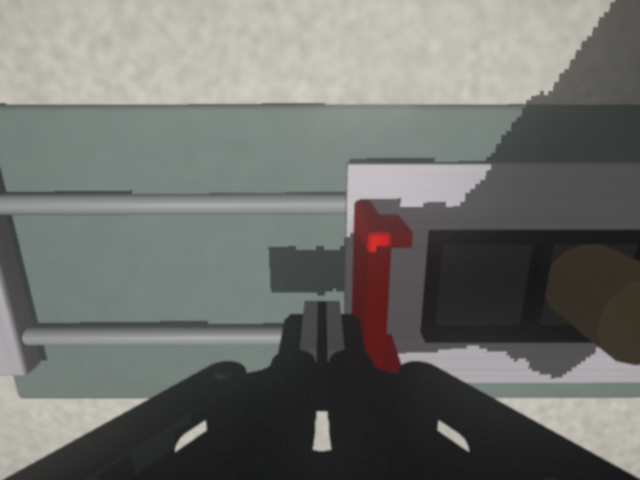

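Request:
apply_moves --targets '[[[0, 0.005, 0, 0, 0, 0, 0], [0, 0.008, 0, 0, 0, 0, 0], [0, 0.008, 0, 0, 0, 0, 0], [0, 0.006, 0, 0, 0, 0, 0], [0, 0.004, 0, 0, 0, 0, 0], [0, 0.002, 0, 0, 0, 0, 0]]]'

```text
t: 37.83
tool_pos: [0.6167, -0.0661, 0.0812]
tcp_rot: [-1.542, 1.564, -1.556]
wrist_force: [-0.4, -8.4, -0.7]
finger_gap: -0.006
```

Request:
apply_moves --targets '[[[0, 0.003, 0, 0, 0, 0, 0], [0, 0.003, 0, 0, 0, 0, 0]]]'

```text
t: 38.08
tool_pos: [0.6167, -0.0611, 0.0813]
tcp_rot: [-1.512, 1.564, -1.528]
wrist_force: [-0.6, -6.1, -0.9]
finger_gap: 0.001
```

```bash
python3 snap.py top t22; python3 - <<'E'
from h import *
print(ctrl.get_obs()['tool_pos'],ctrl.get_obs()['wrist_force'])
im=cv2.imread('pics/t22.png');cv2.imwrite('pics/t22z.png',cv2.resize(im[165:265,190:390],None,fx=3.8,fy=3.8,interpolation=cv2.INTER_CUBIC))
E
```

```text
t 38.125
[ 0.61675551 -0.0588134   0.08115414] [-1.96930542 -2.20807922  0.85337343]
```

View pics/t22z.png

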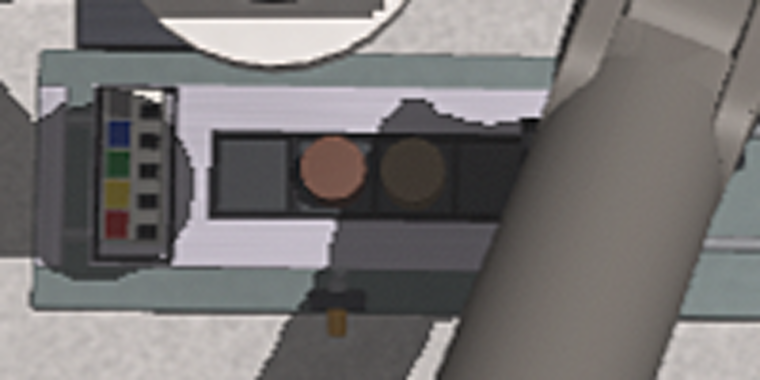

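Request:
apply_moves --targets '[[[0, 0.003, 0, 0, 0, 0, 0], [0, 0.003, 0, 0, 0, 0, 0]]]'

```text
t: 38.38
tool_pos: [0.6173, -0.0526, 0.0812]
tcp_rot: [-1.425, 1.566, -1.438]
wrist_force: [-0.2, -9.7, -1.0]
finger_gap: -0.003
```

Request:
apply_moves --targets '[[[0, 0.003, 0, 0, 0, 0, 0], [0, 0.002, 0, 0, 0, 0, 0]]]'

```text
t: 38.62
tool_pos: [0.6172, -0.0525, 0.0813]
tcp_rot: [-1.429, 1.56, -1.445]
wrist_force: [0.5, -13.2, -3.2]
finger_gap: -0.001
```

```bash
python3 snap.py top t23;python3 snap.py wrist w23; python3 - <<'E'
from h import *
print(ctrl.get_obs()['tool_pos'],ctrl.get_obs()['wrist_force'])
im=cv2.imread('pics/t23.png');cv2.imwrite('pics/t23z.png',cv2.resize(im[165:265,190:390],None,fx=3.8,fy=3.8,interpolation=cv2.INTER_CUBIC))
E
```

```text
t 38.675
t 38.725
[ 0.6171887  -0.05251859  0.08124537] [  0.36302939 -13.02299291  -3.00125935]
```

View pics/t23z.png

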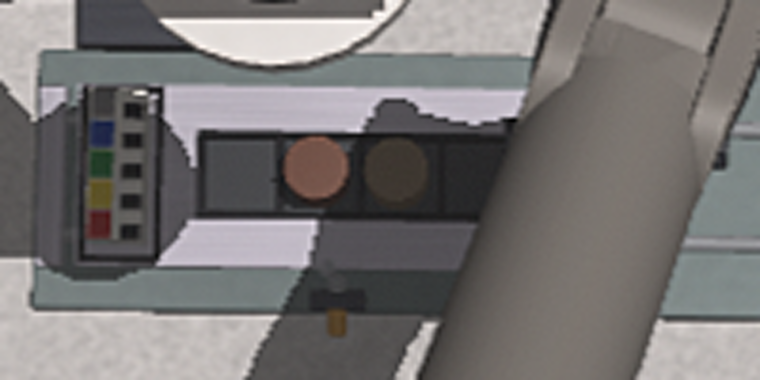

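View pics/w23.png

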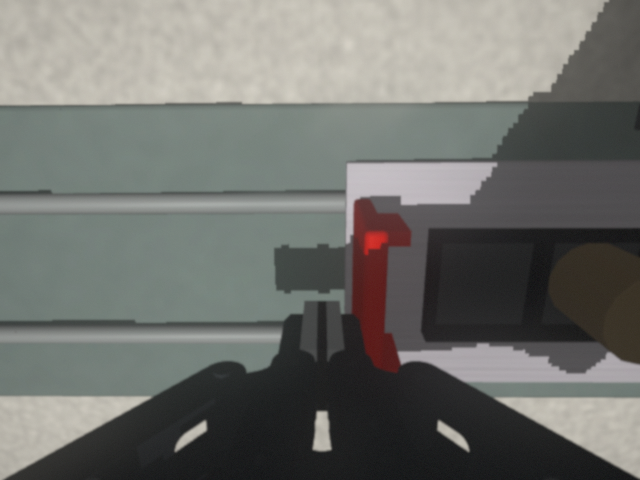

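Request:
apply_moves --targets '[[[0, 0.002, 0, 0, 0, 0, 0], [0, 0, 0, 0, 0, 0, 0]]]'

```text
t: 38.98
tool_pos: [0.6172, -0.0524, 0.0813]
tcp_rot: [-1.433, 1.557, -1.451]
wrist_force: [1.5, -13.4, -3.5]
finger_gap: 0.001
```

```bash
python3 - <<'E'
from h import *
i,d=load('t23');j,_=load('t18')
a=cv2.imread('pics/t18.png');b=cv2.imread('pics/t23.png')
ga=cv2.cvtColor(a,cv2.COLOR_BGR2GRAY).astype(int);gb=cv2.cvtColor(b,cv2.COLOR_BGR2GRAY).astype(int)
print(ga[198:202,305:345].mean(0).astype(int).tolist());print(gb[198:202,220:260].mean(0).astype(int).tolist())
print(ga[185:190,280:345].mean(0).astype(int).tolist());print(gb[186:190,190:240].mean(0).astype(int).tolist())
E
```

```text
[191, 191, 190, 191, 214, 145, 38, 125, 184, 191, 188, 187, 187, 187, 187, 189, 192, 159, 128, 132, 132, 132, 132, 131, 132, 132, 132, 131, 138, 142, 141, 141, 142, 142, 142, 143, 142, 143, 143, 143]
[84, 93, 74, 61, 62, 63, 61, 72, 76, 79, 75, 46, 36, 70, 75, 111, 147, 175, 183, 183, 188, 156, 95, 74, 78, 79, 77, 85, 88, 88, 88, 88, 87, 88, 88, 88, 88, 88, 88, 89]
[120, 122, 123, 122, 122, 121, 121, 123, 123, 121, 138, 132, 110, 99, 99, 108, 110, 107, 112, 115, 114, 113, 114, 116, 116, 116, 115, 114, 115, 114, 108, 103, 116, 141, 149, 147, 147, 145, 143, 143, 144, 145, 145, 145, 145, 145, 145, 145, 146, 145, 145, 145, 145, 145, 146, 143, 142, 141, 142, 142, 142, 142, 143, 143, 144]
[91, 121, 175, 199, 194, 193, 193, 194, 202, 149, 106, 151, 148, 148, 150, 153, 152, 126, 110, 120, 134, 116, 63, 92, 101, 82, 79, 80, 79, 78, 85, 99, 104, 102, 97, 122, 135, 138, 112, 82, 91, 85, 75, 143, 167, 162, 162, 162, 162, 161]
```

Request:
apply_moves --targets '[[[0, -0.01, 0, 0, 0, 0, 0], [0, -0.02, 0, 0, 0, 0, 0], [-0.02, -0.03, 0, 0, 0, 0, 0], [-0.04, -0.03, 0, 0, 0, 0, 0], [-0.04, -0.02, -0.03, 0, 0, 0, 0.05], [0, -0.02, -0.05, 0, 0, 0, 0.05], [0, 0, -0.05, 0.17, 0, 0, 0.05], [0, 0, 0, 0.174, 0, 0, 0.05], [0, 0, 0, 0.174, 0, 0, 0.05], [0, 0, 0, 0.174, 0, 0, 0.05], [0, 0, 0, 0.174, 0, 0, 0.05], [0, 0, 0, 0.174, 0, 0, 0.05], [0, 0, 0, 0.174, 0, 0, 0.05], [0, 0, 0, 0.174, 0, 0, 0.05], [0, 0, 0, 0.174, 0, 0, 0.05], [0, 0, 0, 0, 0, 0, 0.05]]]'

```text
t: 40.98
tool_pos: [0.4863, -0.1706, 0.181]
tcp_rot: [2.739, 1.57, 1.168]
wrist_force: [-0.8, -0.0, -0.3]
finger_gap: 0.585
```

```bash
python3 snap.py top t24;python3 snap.py wrist w24;python3 - <<'E'
from h import *
plan([.411,-.216,.15],0,0);print(ctrl.get_obs()['joint_pos'])
E
```

```text
t 41.025
t 41.075
now [ 0.4861 -0.1709  0.1811] ydir 0.03 dp tool [ 0.031  -0.0751  0.0451] dist 0.093 turn [ 0.0006 -0.0008 -0.0004] rows>= 2
after-turn frame dp [ 0.0311 -0.0751  0.0451]
[-0.47581625  0.43994226  1.05681472  1.73869586 -0.40929695  1.20527139
  0.69155434]
```

View pics/t24.png

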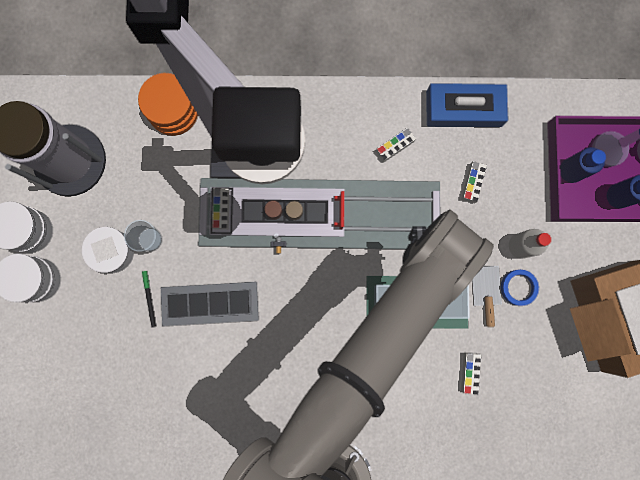

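View pics/w24.png

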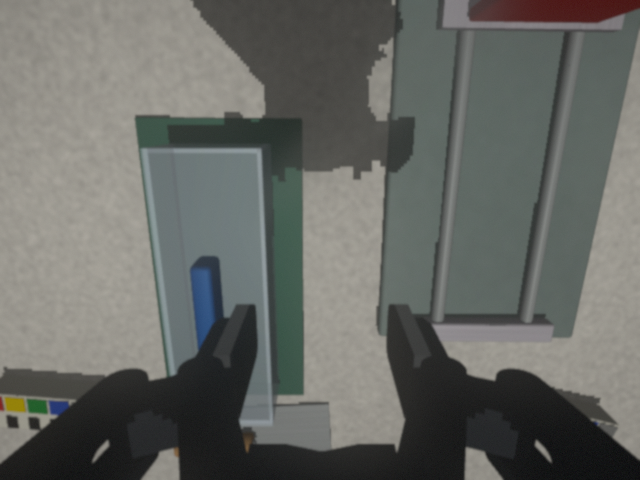

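```bash
python3 - <<'E'
from h import *
t,_=load('t18');print('rib top cam',atz(t,[190+544/2.5,190+628/2.5],[165+342/2.5,165+341/2.5],.076).round(4))
i,d=load('w24');q=atz(i,[143,263,272],[149,148,424],.052);print(q.round(4),((q[0]+q[2])/2).round(4), np.arctan2(*(q[1]-q[0])[1::-1]),np.arctan2(*(q[1]-q[2])[0:2]))
t4,_=load('t13');print('tray top-cam')
im=cv2.imread('pics/t24.png');cv2.imwrite('pics/t24z.png',cv2.resize(im[270:340,150:270],None,fx=6,fy=6,interpolation=cv2.INTER_CUBIC))
plan([.411,-.216,.14],0,0)
E
```

```text
rib top cam [[ 0.4112 -0.1808  0.076 ]
 [ 0.4121 -0.2547  0.076 ]]
[[ 0.3765 -0.1129  0.052 ]
 [ 0.4502 -0.1121  0.052 ]
 [ 0.4487 -0.3181  0.052 ]] [ 0.4126 -0.2155  0.052 ] 0.010526645117212071 0.007197844606660604
tray top-cam
now [ 0.4861 -0.1709  0.1811] ydir 0.03 dp tool [ 0.041  -0.0751  0.0451] dist 0.097 turn [ 0.0006 -0.0008 -0.0004] rows>= 2
after-turn frame dp [ 0.0411 -0.0751  0.0451]
```

View pics/t24z.png

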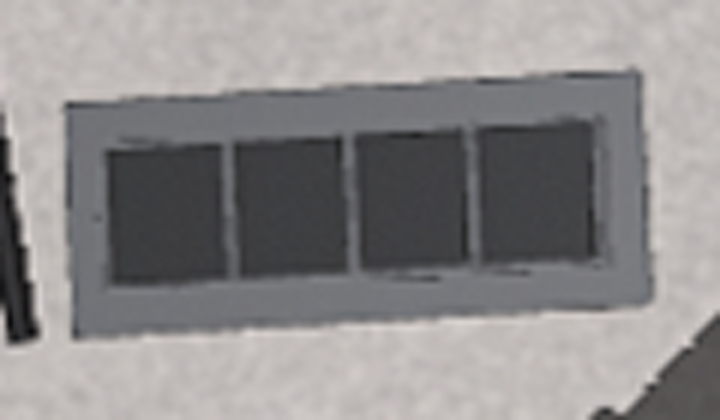

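Request:
apply_moves --targets '[[[0, -0.04, 0.025, -0.005, 0, 0, 0.05], [0, -0.0344, 0.0204, 0, 0, 0, 0.05], [0.03, 0, 0, 0, 0, 0, 0.05], [0.03, 0, 0, 0, 0, 0, 0.05], [0, 0, 0, 0, 0, 0, 0.05], [0, 0, 0, 0, 0, 0, 0.05]]]'

```text
t: 41.82
tool_pos: [0.412, -0.2173, 0.1221]
tcp_rot: [1.165, 1.569, -0.402]
wrist_force: [0.3, 0.2, 0.2]
finger_gap: 0.589
```

```bash
python3 snap.py wrist w25;python3 - <<'E'
from h import *
plan([.4118,-.2163,.078],0.007,0)
E
```

```text
t 41.875
now [ 0.4123 -0.2174  0.1223] ydir 0.16 dp tool [ 0.0443 -0.0006 -0.0011] dist 0.044 turn [-0.0042  0.0009 -0.0022] rows>= 1
after-turn frame dp [ 0.0443 -0.0005 -0.0011]
```

View pics/w25.png

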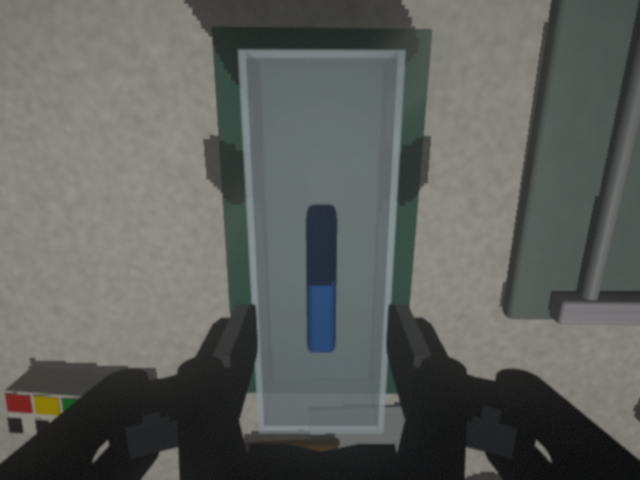

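Request:
apply_moves --targets '[[[0.02, 0, -0.0005, -0.004, 0, 0, 0.05], [0.02, 0, 0, 0, 0, 0, 0.05], [0.004, 0, 0, 0, 0, 0, 0.05], [0, 0, 0, 0, 0, 0, 0], [0, 0, 0, 0, 0, 0, 0], [0, 0, 0, 0, 0, 0, 0], [0, 0, 0, 0, 0, 0, 0], [-0.01, 0, 0, 0, 0, 0, 0], [-0.03, 0, 0, 0, 0, 0, 0], [-0.04, 0, 0, 0, 0, 0, 0], [-0.04, 0, 0, 0, 0, 0, 0], [0, 0, 0, 0, 0, 0, 0]]]' --newtons 50

```text
t: 43.38
tool_pos: [0.413, -0.2176, 0.1999]
tcp_rot: [1.275, 1.564, -0.289]
wrist_force: [-0.1, -0.1, -1.6]
finger_gap: 0.15
```

```bash
python3 - <<'E'
from h import *
o=ctrl.get_obs();print(o['finger_gap'],o['wrist_force'])
plan([.4075,.2656,.2],0.065,0)
E
```

```text
0.1503252970141373 [-0.06583187 -0.11644307 -1.57959508]
now [ 0.413  -0.2176  0.1999] ydir 0.35 dp tool [-0.001  -0.0026 -0.4833] dist 0.483 turn [-0.0589  0.0021 -0.0062] rows>= 9
after-turn frame dp [-1.000e-04  2.590e-02 -4.826e-01]
```

Request:
apply_moves --targets '[[[0, 0, 0, -0.0589, 0, -0.005, 0], [0, 0.002, -0.03, 0, 0, 0, 0], [0, 0.0027, -0.05, 0, 0, 0, 0], [0, 0.0027, -0.05, 0, 0, 0, 0], [0, 0.0027, -0.05, 0, 0, 0, 0], [0, 0.0027, -0.05, 0, 0, 0, 0], [0, 0.0027, -0.05, 0, 0, 0, 0], [0, 0.0027, -0.05, 0, 0, 0, 0], [0, 0.0027, -0.05, 0, 0, 0, 0], [0, 0.0025, -0.05, 0, 0, 0, 0], [0, 0.0025, -0.035, 0, 0, 0, 0], [0, 0, -0.0176, 0, 0, 0, 0], [0.04, 0, 0, 0, 0, 0, 0], [0.03, 0, 0, 0, 0, 0, 0], [0, 0, 0, 0, 0, 0, 0], [0, 0, 0, 0, 0, 0, 0]]]'

```text
t: 45.38
tool_pos: [0.4064, 0.2664, 0.1279]
tcp_rot: [-1.691, 1.567, 3.085]
wrist_force: [-0.6, 0.8, -1.6]
finger_gap: 0.152
```

```bash
python3 snap.py wrist w26;python3 - <<'E'
from h import *
plan([.4075,.2656,.078],0.065,0)
E
```

```text
t 45.425
now [0.4067 0.2668 0.1284] ydir 3.66 dp tool [0.0504 0.0009 0.0014] dist 0.05 turn [-0.0012 -0.0014  0.0029] rows>= 1
after-turn frame dp [0.0504 0.0007 0.0013]
```

View pics/w26.png

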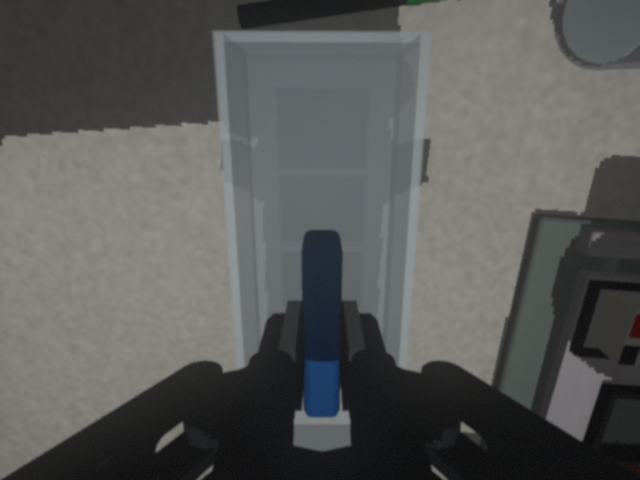

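Request:
apply_moves --targets '[[[0.01, 0.0007, 0.001, 0, 0, 0, 0], [0.01, 0, 0, 0, 0, 0, 0], [0.01, 0, 0, 0, 0, 0, 0], [0.008, 0, 0, 0, 0, 0, 0], [0.005, 0, 0, 0, 0, 0, 0], [0, 0, 0, 0, 0, 0, 0]]]'

```text
t: 46.18
tool_pos: [0.4059, 0.2658, 0.0836]
tcp_rot: [-1.485, 1.565, -2.991]
wrist_force: [0.3, 0.9, -1.6]
finger_gap: 0.148
```

Request:
apply_moves --targets '[[[0.003, 0, 0, 0, 0, 0, 0], [0.001, 0, 0, 0, 0, 0, 0], [0, 0, 0, 0, 0, 0, 0]]]'

```text
t: 46.55
tool_pos: [0.4064, 0.2663, 0.0813]
tcp_rot: [-1.865, 1.566, 2.912]
wrist_force: [-2.9, 0.0, 7.4]
finger_gap: 0.145
```

```bash
python3 snap.py wrist w27; python3 - <<'E'
from h import *
print(ctrl.get_obs()['wrist_force'])
i,d=load('w27');W=world(i,d)
for u,v in [(320,50),(250,120),(380,120),(320,38),(222,38),(420,38),(320,150)]:print(u,v,W[v,u].round(4))
E
```

```text
t 46.6
[-2.60767983 -1.8348444   6.7660935 ]
320 50 [0.3994 0.3645 0.0566]
250 120 [0.3757 0.3402 0.055 ]
380 120 [0.4222 0.3433 0.0559]
320 38 [0.3991 0.3682 0.0563]
222 38 [0.3661 0.3661 0.0559]
420 38 [0.4331 0.3708 0.0546]
320 150 [0.4015 0.3314 0.0561]
```

View pics/w27.png

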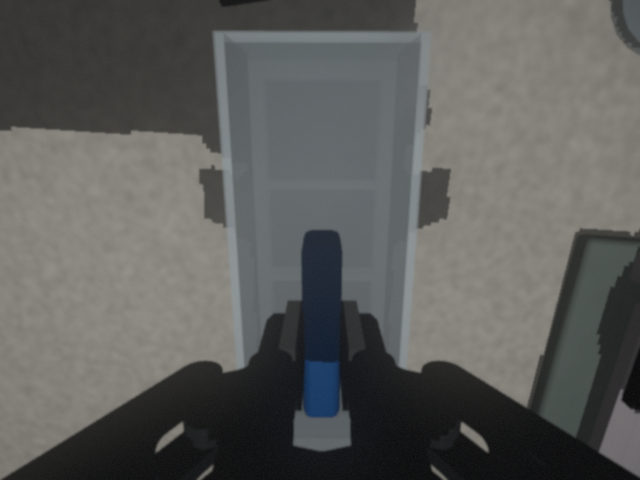

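Request:
apply_moves --targets '[[[-0.001, 0, 0, 0, 0, 0, 0], [0, 0, 0, 0, 0, 0, 0.02], [0, 0, 0, 0, 0, 0, 0.04], [0, 0, 0, 0, 0, 0, 0.05], [0, 0, 0, 0, 0, 0, 0.05], [-0.03, 0, 0, 0, 0, 0, 0.05], [-0.04, 0, 0, 0, 0, 0, 0.05], [-0.04, 0, 0, 0, 0, 0, 0.05], [-0.04, -0.02, 0.03, 0, 0, 0, 0.05], [-0.02, -0.03, 0.05, 0, 0, 0, 0.05], [0, 0, 0.05, 0, 0, 0, 0.05], [0, 0, 0.05, 0, 0, 0, 0.05], [0, 0, 0.05, 0, 0, 0, 0.05], [0, 0, 0.05, 0, 0, 0, 0.05], [0, 0, 0.05, 0, 0, 0, 0.05], [0, 0, 0.05, 0, 0, 0, 0.05], [0, 0, 0, 0, 0, 0, 0.05]]]'

```text
t: 48.72
tool_pos: [0.3806, -0.1203, 0.2514]
tcp_rot: [-1.096, 1.564, -2.616]
wrist_force: [0.2, 0.2, -0.1]
finger_gap: 0.585
```

```bash
python3 snap.py top t28;python3 snap.py scene s28; python3 - <<'E'
from h import *
im=cv2.imread('pics/t28.png');cv2.imwrite('pics/t28z.png',cv2.resize(im[165:345,130:450],None,fx=2.5,fy=2.5,interpolation=cv2.INTER_CUBIC))
im=cv2.imread('pics/s28.png');cv2.imwrite('pics/s28z.png',cv2.resize(im[190:400,160:500],None,fx=2.3,fy=2.3,interpolation=cv2.INTER_CUBIC))
i,d=load('t28');W=world(i,d)
g=cv2.cvtColor(im,cv2.COLOR_BGR2GRAY)
def med(v,u):return np.median(W[v-2:v+3,u-2:u+3].reshape(-1,3),axis=0).round(4)
print([ (v,u,med(v,u)) for v,u in [(295,165),(315,165),(288,250),(312,250),(302,230)]])
E
```

```text
t 48.775
t 48.825
[(295, 165, array([0.4253, 0.3529, 0.0567])), (315, 165, array([0.3814, 0.352 , 0.0568])), (288, 250, array([0.4412, 0.1656, 0.0535])), (312, 250, array([0.3883, 0.1649, 0.0553])), (302, 230, array([0.4102, 0.2096, 0.0553]))]
```

View pics/t28z.png

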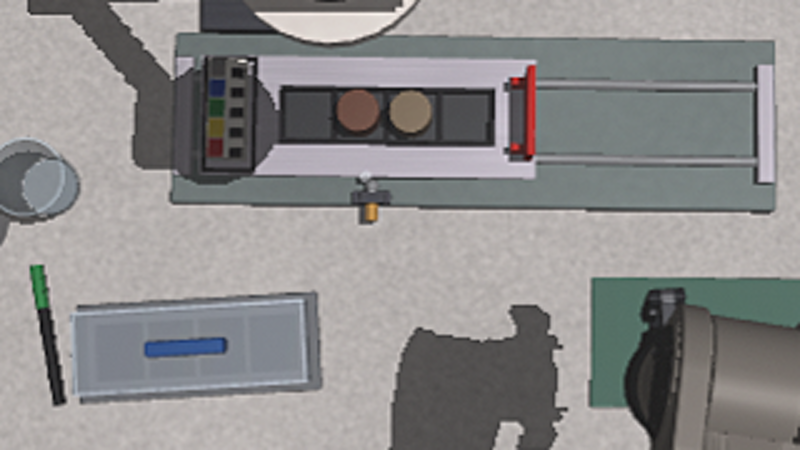

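View pics/s28z.png

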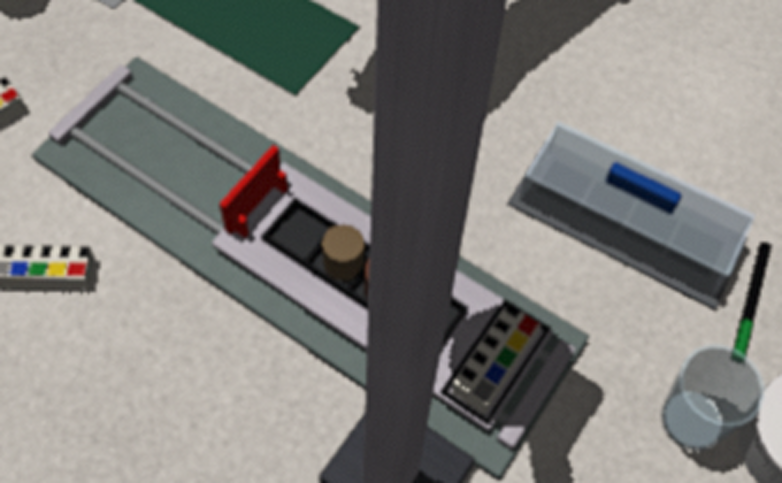

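```bash
python3 -c "
from cell import ctrl
print(ctrl.sign_off())"
```

```text
the job is handed in; nothing more can be done
None
```

The job is done and handed in at about 49 s, well under the 210 s limit.

**What I did**
- Lifted the cover onto the mat. Only two plugs were in the tray.
- Stood the two plugs in nests 2 and 3.
- The scale block had been knocked about 4 cm aside during the run. I found it again in the wrist image and laid it in the slot.
- Pushed the sledge by the red plate until it stopped.
- Put the cover back on the empty tray.

**Last checks**
- **Plugs:** upright in their nests in the final top picture. Their tops were at about 71 mm when set down, where 70 mm is expected.
- **Scale block:** flat in its slot, patches up, with its top at about 56 mm, as expected.
- **Sledge:** it moved about 181 mm. The push force rose to 8–10 N at the plunger, then the sledge stalled against about 13 N. In the final picture the sledge's detent ball lines up with the plunger. I judged it home from these signs; there is no direct joint reading.
- **Cover:** level, with its top at about 55 mm, and in the same place as at the start.

**Disagreements:** the wrist and top cameras differed by 2–5 mm along y, so I aligned the plugs with their nests and the block with its slot inside single wrist pictures. Light fingertip contact of 6–7 N showed in the vertical force when gripping the cover the first time and plug 2, and when seating the cover.

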